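# Pack the sharpening and planing kit into the carry tray

### The job

Pack the joiner's carry tray for a site job: set the sharpening stone into its dark wooden box bottom in the tray and put the wooden lid over it, stand the block plane in its blue bay, and only when all those are in lay the yellow spirit level across the top, flat in the notches of the two end boards. Set things down, do not drop them; leave the chisel lying in its rack and do not knock over the glue bottle.

Things in the scene. Friction and masses are not known exactly. Their poses are not given: they have to be found in the camera images.
- stone_center (a point): Loose combination sharpening stone, a slab 130 x 38 x 22 mm (x, y, z), pale grey on top and brown below; edges rounded 2 mm, 0.27 kg. The point is its centre, half-way up; x runs along its length, z up. It starts flat on the 3 mm thick green bench mat.
- lid_center (a point): Loose dark wooden lid of the stone's box, 146 x 54 x 22 mm outside with two thin brass lines on top; hollow below, lying with its open side down: cavity 138 x 46 mm and 16 mm deep, walls 4 mm, top 6 mm. The point is its centre, half-way up (11 mm above its lower edge); x along its length, z up. It starts on the green mat.
- plane_center (a point): Loose block plane, dark iron body with a brass knob at its front (+x) end and a grey lever cap; sole 150 x 44 mm, standing on its sole. Side cheeks 44 mm apart over the outside, 26 mm high over the middle 80 mm; whole height 40 mm; 0.55 kg. The point lies on its centre line, at the middle of its length, 13 mm above the sole; x along its length, z up. It starts on the green mat.
- level_center (a point): Loose yellow spirit level lying on its broad face, 320 x 50 x 22 mm (x, y, z), three green vials on dark patches; 0.34 kg. The point is its centre, half-way up; x along its length, z up. It starts on the green mat.
- tray: Open plywood carry tray, fixed, 186 (x) by 292 mm (y). Origin: centre of its underside, on the bench; z up. Floor 8 mm thick; long sides (+-x) 34 mm high; end boards (+-y) 10 mm thick, 56 mm high, each with two upstands to 72 mm leaving a notch 62 mm wide at x = 0. The level bridges the tray along y, resting on the notch floors 56 mm up (its centre then at x = y = 0, 67 mm up).
- stone_box: Bottom half of the stone's box, dark wood, cork-coloured recess, 154 x 62 x 14 mm, fixed on the tray floor in one of three places. Origin at the centre of its underside, x along its length, z up. Recess 138 x 46 mm, floor 6 mm up; rim top 14 mm up, cut away at the sides over the middle 48 mm. The stone lies in it along x (centre 17 mm up); the lid goes over it, on the rim (centre 25 mm up).
- plane_bay: Bay for the plane: bright blue pad with a low black rim at ends and corners, 168 x 64 mm, fixed on the tray floor in one of three places. Origin at the centre of its underside, x along its length, z up. Pad 4 mm up, rim top 14 mm up; room inside 158 x 54 mm, sides open over the middle 102 mm. The plane stands in it along x, either way round (plane_center then 17 mm up).
- chisel_center (a point): Loose chisel already packed: red and black handle 105 x 28 x 26 mm and a short steel blade towards +x, lying in its pale wooden rack in the third place in the tray; highest point about 38 mm above the bench. The point is the centre of the handle. To be left alone.
- glue: Loose white glue bottle with orange cap, 54 mm across and 150 mm high, standing on the bench between mat and tray, farther out. Origin at the centre of its underside. To be left standing.
There are look-alikes about, which are no part of the job. What is shaped like the part that bears plane_center but pink is not meant.

How it is judged:
On the way, in this order (a step that is already met when the one before it is completed fails the run):
1. the stone lies in its box bottom, let go (x of stone_center in the frame of stone_box between -0.008 and 0.008 m and y of stone_center in the frame of stone_box between -0.008 and 0.008 m and z of stone_center in the frame of stone_box between 0.013 and 0.021 m and angle between the x axis of stone_center and the x axis of stone_box, either way round below 0.12 rad and angle between stone_center's own z axis and vertical below 0.06 rad and contact force between the fingers and stone below 0.1 N and linear speed of stone below 0.02 m/s and angular speed of stone below 0.1 rad/s), for 0.2 s.
2. the stone is in the box bottom with the lid over it and the plane stands in its bay, all let go (stone before lid; the plane at any time before the level) (x of stone_center in the frame of stone_box between -0.008 and 0.008 m and y of stone_center in the frame of stone_box between -0.008 and 0.008 m and z of stone_center in the frame of stone_box between 0.013 and 0.021 m and angle between the x axis of each of stone_center, lid_center and the x axis of stone_box, either way round below 0.12 rad and angle between each of stone_center, lid_center, plane_center's own z axis and vertical below 0.06 rad and x of lid_center in the frame of stone_box between -0.011 and 0.011 m and y of lid_center in the frame of stone_box between -0.011 and 0.011 m and z of lid_center in the frame of stone_box between 0.021 and 0.029 m and contact force between the fingers and lid below 0.1 N and linear speed of each of lid, plane below 0.02 m/s and angular speed of each of lid, plane below 0.1 rad/s and x of plane_center in the frame of plane_bay between -0.009 and 0.009 m and y of plane_center in the frame of plane_bay between -0.009 and 0.009 m and z of plane_center in the frame of plane_bay between 0.013 and 0.021 m and angle between the x axis of plane_center and the x axis of plane_bay, either way round below 0.12 rad and contact force between the fingers and plane below 0.1 N), for 0.2 s.
3. the level lies across the tray in both notches, let go (x of level_center in the frame of tray between -0.01 and 0.01 m and y of level_center in the frame of tray between -0.02 and 0.02 m and z of level_center in the frame of tray between 0.063 and 0.071 m and angle between the x axis of level_center and the y axis of tray, either way round below 0.12 rad and angle between level_center's own z axis and vertical below 0.06 rad and contact force between the fingers and level below 0.1 N and linear speed of level below 0.02 m/s and angular speed of level below 0.1 rad/s), for 0.2 s.
At the end, for the whole second after the job is handed in: Stone in its box bottom (within 8 mm), lid on the rim over it (11 mm), plane in its bay (9 mm), level in both notches (10 mm across, 20 mm along); each within 4 mm of its seated height, 0.12 rad of its place's direction, 0.06 rad of upright, and at rest (x of stone_center in the frame of stone_box between -0.008 and 0.008 m and y of stone_center in the frame of stone_box between -0.008 and 0.008 m and z of stone_center in the frame of stone_box between 0.013 and 0.021 m and angle between the x axis of each of stone_center, lid_center and the x axis of stone_box, either way round below 0.12 rad and angle between each of stone_center, lid_center, plane_center, level_center's own z axis and vertical below 0.06 rad and x of lid_center in the frame of stone_box between -0.011 and 0.011 m and y of lid_center in the frame of stone_box between -0.011 and 0.011 m and z of lid_center in the frame of stone_box between 0.021 and 0.029 m and x of plane_center in the frame of plane_bay between -0.009 and 0.009 m and y of plane_center in the frame of plane_bay between -0.009 and 0.009 m and z of plane_center in the frame of plane_bay between 0.013 and 0.021 m and angle between the x axis of plane_center and the x axis of plane_bay, either way round below 0.12 rad and x of level_center in the frame of tray between -0.01 and 0.01 m and y of level_center in the frame of tray between -0.02 and 0.02 m and z of level_center in the frame of tray between 0.063 and 0.071 m and angle between the x axis of level_center and the y axis of tray, either way round below 0.12 rad and linear speed of each of stone, lid, plane, level below 0.02 m/s and angular speed of each of stone, lid, plane, level below 0.1 rad/s); the robot touches nothing.
It fails at once if the stone, lid, plane or level is dropped (moves faster than 0.7 m/s out of the fingers, a fall of about 25 mm) ((linear speed of stone above 0.7 m/s and contact force between the fingers and stone below 0.1 N) or (linear speed of lid above 0.7 m/s and contact force between the fingers and lid below 0.1 N) or (linear speed of plane above 0.7 m/s and contact force between the fingers and plane below 0.1 N) or (linear speed of level above 0.7 m/s and contact force between the fingers and level below 0.1 N)).
It fails at once if the chisel is shifted in or out of its rack by more than 15 mm (distance of chisel_center from where it was at the start of the episode above 0.015 m).
It fails at once if the glue bottle is knocked over (angle between glue's own z axis and vertical above 0.6 rad).
It also fails if it takes over 122 s, if anything falls off the work surface, if the arm or the gripper's body presses on something with over 40 N, if the wrist force passes 120 N, or if a joint passes its speed limit or range.

### The arm

A 6-joint arm with a two-finger parallel gripper is mounted at the origin on the work surface. World frame = base frame: x ahead of the robot, y to its left, z up, the work surface at z = 0. Lengths are in m, angles in rad, forces in N, time in s.
With the tool pointing down it reaches from about 0.3 to 0.775 m from the base axis. Payload 14.6 kg.
Tool frame: the origin (TCP) lies midway between the tips of the shut fingers; the grasp point (between the pads) lies 19 mm behind it; y points along the fingers, x is the direction in which the jaws open and shut, and the axes are right-handed (so a half turn about y gives the same grasp; the last joint's range is limited). The gripper opens to 85 mm and grips with 20 to 120 N. Pads are 22 mm wide; open, the fingers measure 114 mm over their backs; the gripper's body (76 mm by 85 mm) begins 54 mm behind the grasp point. The pads swing forward as they close: fully open they stand 13 mm farther back than shut.
Start: joints at [1.104, 0.3, 1.521, -0, 1.321, -0.067], TCP at [0.214, 0.507, 0.206] pointing down, gripper open.
Joint ranges: [-3.03, 3.03], [-0.79, 2.21], [0.23, 2.52], [-1.04, 4.18], [0, 3.07], [-2.55, 2.55]. Speed limits (rad/s): [2.22, 2.22, 2.57, 3.14, 3.14, 3.14].

### API

Orientations are given as a 3x3 rotation matrix whose columns are the frame's x, y, z axes.
In Python, from workcell import arm gives the robot as it stands. The module is installed in compiled form; this text tells all that it offers.
- The arm moves only by the shell command python3 -m pendant 'ROWS' [OPENING] [FORCE]. ROWS is JSON, a list that holds one entry, the list of rows, each a list of 4 numbers: the shift along the tool's x, y, z in m, then the turn about the tool's y in degrees. In form: [[[x, y, z, roll], ...]]. A call has 1 to 5 rows; each row is the pose to reach, as a shift and turn from the pose commanded when the call began, along the tool's axes at that moment; what a row does not reach only later rows make up. A row lasts 1/10 s, in which the tool goes at most 50 mm and 8.59 degrees, less where a joint would pass 70% of its speed; a pose out of reach is approached as far as the arm can. A call with a gripper value outside its range is refused whole. OPENING is the finger opening in m, from 0 to 0.0854, set as the call begins (- or left out, the last holds). The fingers move at their own pace and stop on an object; FORCE is the grip in N (left out, the last holds). Time passes only in rows, so rows that repeat a pose let the fingers close. It gives the time, the measured TCP pose, the force and the opening at its end, in the units of the state.
- arm.sense(): the state, without advancing time (a new reading comes with each control period).
- arm.read_camera(name): name is "scene" or "top"; returns a dict with "frame" (480x640x3 uint8, red, green, blue), "fov_y" (degrees; the focal length in pixels is half the picture's height over the tangent of half this angle, whatever the lens; pixels are square), "cx", "cy" (the principal point, pixels), "rvec" (rotation vector, rad) and "tvec" (3), from world to camera coordinates, as OpenCV has them. Camera axes: x right, y down, z forward; pixel columns grow to the right and rows downward; lengths in m; the calibration is good to about 2 mm. A picture is of the moment at which its call begins. There is no depth.
- arm.close_job(): hands the job in, once; it reports no verdict.
The state is a dict: "clock": time; "q": joint angles; "qvel": joint speeds; "joint_torque": joint torques, N m; "tcp_pos": TCP position; "eef_rot": TCP orientation; "ft_force": force on the tool from outside, world axes, zero at the start; "wrist_torque": the same for the moment, N m; "finger_gap": finger opening in m.
Only numpy, scipy, OpenCV 4.12 (cv2) and the standard library are available. Lean on these libraries where they do the work, as an engineer would, in place of code of your own. Each camera call takes 0.05 s, during which the arm holds its last target.

## Working session

There is one attempt and no reset: what is moved stays moved. The work goes in short steps, Python scripts to look and compute and a shell command to move; the robot and the scene stay as the last step left them, time stands still between calls to the robot, and variables do not carry over. Pictures are saved under pics/ and viewed, and the job is handed in when it is done.

```bash
mkdir -p pics; ls
python3 - <<'E'
from workcell import arm
import cv2,numpy as np
s=arm.sense()
for k in s: print(k,np.round(s[k],3).tolist())
for n in("scene","top"):
    c=arm.read_camera(n)
    print(n,[ (k,c[k]) for k in c if k!="frame"])
    cv2.imwrite(f"pics/{n}0.png",c["frame"][:,:,::-1])
E
```

```text
pics
clock 0.0
q [1.104, 0.3, 1.522, -0.0, 1.321, -0.067]
qvel [0.001, 0.0, -0.0, -0.0, 0.0, -0.001]
joint_torque [-0.002, -54.349, -36.179, -0.0, 0.004, -0.0]
tcp_pos [0.214, 0.506, 0.205]
eef_rot [[0.389, -0.001, -0.921], [0.921, -0.001, 0.389], [-0.001, -1.0, 0.0]]
ft_force [-0.736, 0.009, -0.194]
wrist_torque [0.034, 0.026, 0.12]
finger_gap 0.086
scene [('fov_y', 57.47503100960615), ('cx', 316.2096422356102), ('cy', 240.38265786715763), ('rvec', array([ 1.12528537,  2.52869582, -0.81691211])), ('tvec', array([ 0.34501464, -0.25815485,  1.34786161]))]
top [('fov_y', 46.18092095662117), ('cx', 321.94871355067323), ('cy', 239.67826575315996), ('rvec', array([ 2.16420294, -2.14450684,  0.17506351])), ('tvec', array([-0.01545083,  0.5048649 ,  1.15732512]))]
```

View pics/scene0.png

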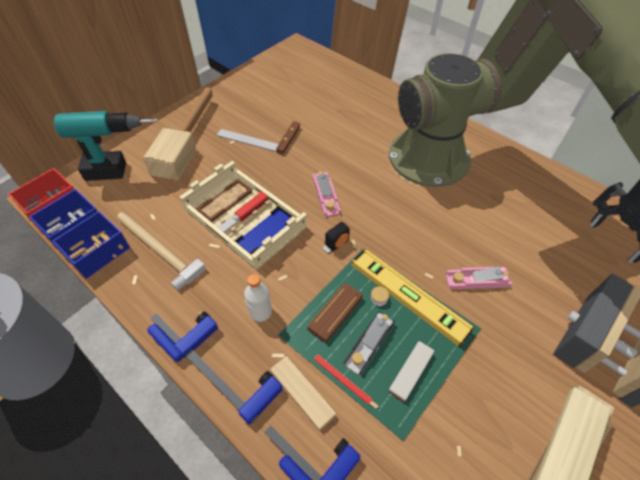

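View pics/top0.png

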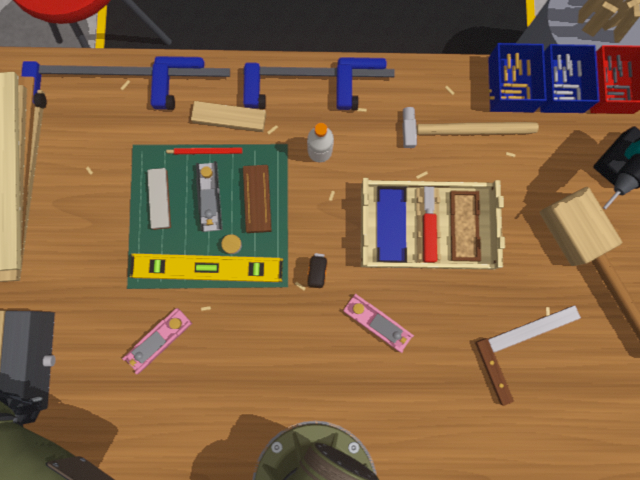

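Run:
```python
import cv2
t=cv2.imread("pics/top0.png");s=cv2.imread("pics/scene0.png")
def crop(im,x,y,w,h,k,n):
    c=cv2.resize(im[y:y+h,x:x+w],None,fx=k,fy=k,interpolation=cv2.INTER_CUBIC)
    st=20
    for i in range((-x)%st,w,st):
        cv2.line(c,(i*k,0),(i*k,6),(255,255,255),1);cv2.putText(c,str(x+i),(i*k+2,14),0,.4,(255,255,255),1)
    for j in range((-y)%st,h,st):
        cv2.line(c,(0,j*k),(6,j*k),(255,255,255),1);cv2.putText(c,str(y+j),(8,j*k+5),0,.4,(255,255,255),1)
    cv2.imwrite("pics/"+n,c)
crop(t,125,140,170,150,4,"ct_mat.png")
crop(t,350,170,160,110,5,"ct_tray.png")
crop(s,280,245,200,190,3,"cs_mat.png")
crop(s,175,160,135,110,5,"cs_tray.png")
```

```text
(no output)
```

View pics/ct_mat.png

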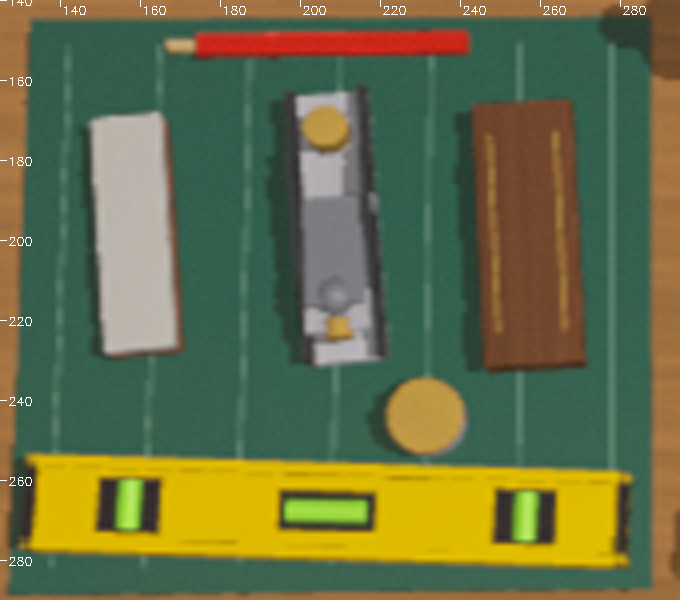

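View pics/ct_tray.png

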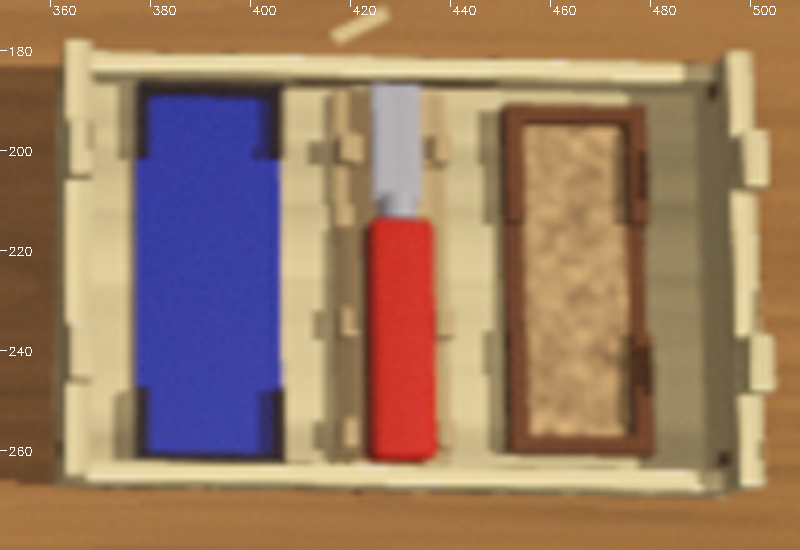

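View pics/cs_mat.png

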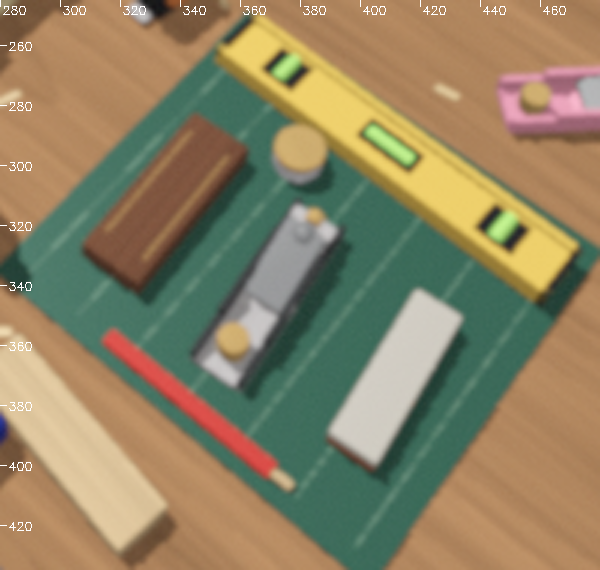

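View pics/cs_tray.png

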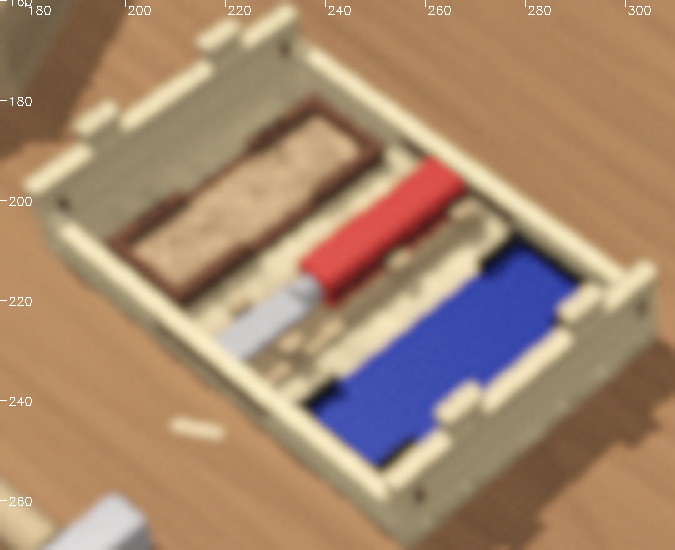

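```bash
cat > h.py <<'E'
import numpy as np,cv2
from scipy.optimize import least_squares
from workcell import arm
def cam(n):
    c=arm.read_camera(n);f=240/np.tan(np.radians(c["fov_y"]/2))
    return dict(K=np.array([[f,0,c["cx"]],[0,f,c["cy"]],[0,0,1]]),r=c["rvec"],t=c["tvec"],im=c["frame"])
def proj(c,P): return cv2.projectPoints(np.asarray(P,float).reshape(-1,1,3),c["r"],c["t"],c["K"],None)[0].reshape(-1,2)
def world(p,L):
    x,y,z,a=p;L=np.asarray(L,float);C,S=np.cos(a),np.sin(a)
    return np.c_[x+C*L[:,0]-S*L[:,1],y+S*L[:,0]+C*L[:,1],z+L[:,2]]
def fit(obs,p0,loss="soft_l1"):
    # obs: list of (cam, local pts, pixels)
    def r(p): return np.concatenate([(proj(c,world(p,L))-np.asarray(q)).ravel() for c,L,q in obs])
    s=least_squares(r,p0,loss=loss,x_scale=[.01,.01,.01,.02]); return s.x,r(s.x)
def px(pts,o,k): return (np.asarray(pts,float)+.5)/k-.5+np.asarray(o)
E
cat > m1.py <<'E'
from h import *
T=cam("top");S=cam("scene")
for n,c in(("top",T),("scene",S)):
    R=cv2.Rodrigues(c["r"])[0]; print(n,"pos",(-R.T@c["t"]).round(3))
tm=lambda p:px(p,(125,140),4); sm=lambda p:px(p,(280,245),3)
tt=lambda p:px(p,(350,170),5); st=lambda p:px(p,(175,160),5)
def rect(l,w,z=0): return [(l/2,w/2,z),(l/2,-w/2,z),(-l/2,-w/2,z),(-l/2,w/2,z)]
def go(n,L,a,b,p0):
    for nm,o in(("both",[(T,L,a),(S,L,b)]),):
        p,r=fit(o,p0);print(n,nm,p.round(4),"res",r.round(1).tolist())
    return p
go("stone top",rect(.13,.038),tm([(88,119),(162,112),(178,350),(103,356)]),sm([(373,463),(328,435),(418,288),(463,318)]),[.5,.3,.02,0])
go("lid top",rect(.146,.054),tm([(472,105),(572,99),(585,362),(487,369)]),sm([(137,278),(84,245),(195,115),(247,150)]),[.5,.1,.02,0])
go("level top",[(.16,.025,0),(.16,-.025,0),(-.16,-.025,0),(-.16,.025,0)],tm([(25,549),(30,456),(630,474),(627,566)]),sm([(578,245),(542,291),(220,48),(255,12)]),[.4,.2,.02,1.57])
go("plane",rect(.15,.044),tm([(288,95),(366,88),(386,357),(311,365)]),sm([(240,388),(190,352),(298,203),(342,230)]),[.5,.2,.01,0])
go("tray56",rect(.186,.292),tt([(65,40),(750,52),(763,487),(65,488)]),st([(385,492),(27,185),(288,5),(655,266)]),[.5,-.3,.05,0])
go("sbox rim",rect(.154,.062),tt([(502,103),(647,106),(655,453),(505,453)]),st([(182,303),(108,243),(315,97),(382,155)]),[.5,-.3,.02,0])
go("bay pad",rect(.158,.054),tt([(148,95),(270,97),(272,455),(150,455)]),st([(378,465),(310,408),(517,240),(578,288)]),[.5,-.3,.01,0])
E
python3 m1.py
```

```text
top pos [0.333 0.009 1.218]
scene pos [0.977 0.408 0.938]
stone top both [0.5948 0.3453 0.0195 0.1044] res [0.5, 0.4, -0.5, 0.6, -1.0, -0.4, -0.0, -0.3, 0.6, 0.5, -0.4, -1.1, -0.7, 0.2, -0.3, -0.2]
lid top both [0.5978 0.1317 0.018  0.0725] res [0.0, 0.3, -0.3, 0.4, -0.1, 0.2, -0.7, -0.0, -0.1, 2.6, -1.4, -0.2, -0.9, -0.7, 0.2, -0.3]
level top both [0.4447 0.2332 0.0205 1.5514] res [-0.5, 0.3, 0.1, 0.1, 0.4, 0.0, 0.3, 0.4, 0.6, 1.2, 0.7, 1.1, -2.0, -0.5, -1.0, -0.4]
plane both [0.6027 0.237  0.0098 0.1115] res [-0.5, 0.5, 0.0, 0.4, 0.3, -0.1, -1.2, -0.1, -0.2, -0.2, -0.6, 0.2, -1.3, -0.7, 0.5, 0.4]
tray56 both [ 0.5427 -0.2424  0.052  -0.0058] res [0.4, 0.3, -0.3, 0.4, -0.1, 0.0, 0.1, -2.3, 2.0, -0.7, -0.6, -0.2, -0.5, -0.0, 0.2, 0.8]
sbox rim both [ 0.5432 -0.3222  0.0153 -0.011 ] res [0.2, 0.2, -0.8, 0.2, -0.8, 0.5, 0.6, -0.1, -1.5, 0.5, -1.1, 0.4, -0.2, -0.3, 0.9, -1.1]
bay pad both [ 0.5427 -0.1619  0.0168  0.001 ] res [-0.4, 0.2, -0.2, 0.1, 0.4, 0.3, -0.2, 0.0, -1.0, 0.4, -1.7, 0.3, -0.1, -0.7, 1.9, -0.1]
```

```bash
cat >> m1.py <<'E'
print("---- fixed z")
def gz(n,L,a,b,p0,z):
    for nm,o in(("top",[(T,L,a)]),("scn",[(S,L,b)]),("both",[(T,L,a),(S,L,b)])):
        L3=lambda q:[q[0],q[1],z,q[2]]
        def r(q): return np.concatenate([(proj(c,world(L3(q),l))-np.asarray(u)).ravel() for c,l,u in o])
        s=least_squares(r,[p0[0],p0[1],p0[3]],loss="soft_l1");print(n,nm,s.x.round(4),"rms",round(float(np.sqrt((r(s.x)**2).mean())),2))
gz("stone top",rect(.13,.038),tm([(88,119),(162,112),(178,350),(103,356)]),sm([(373,463),(328,435),(418,288),(463,318)]),[.5,.3,.02,0],.025)
gz("lid top",rect(.146,.054),tm([(472,105),(572,99),(585,362),(487,369)]),sm([(137,278),(84,245),(195,115),(247,150)]),[.5,.1,.02,0],.025)
gz("level top",[(.16,.025,0),(.16,-.025,0),(-.16,-.025,0),(-.16,.025,0)],tm([(25,549),(30,456),(630,474),(627,566)]),sm([(578,245),(542,291),(220,48),(255,12)]),[.4,.2,.02,1.57],.025)
gz("plane",rect(.15,.044),tm([(288,95),(366,88),(386,357),(311,365)]),sm([(240,388),(190,352),(298,203),(342,230)]),[.5,.2,.01,0],.012)
gz("tray56",rect(.186,.292),tt([(65,40),(750,52),(763,487),(65,488)]),st([(385,492),(27,185),(288,5),(655,266)]),[.5,-.3,.05,0],.056)
gz("sbox rim",rect(.154,.062),tt([(502,103),(647,106),(655,453),(505,453)]),st([(182,303),(108,243),(315,97),(382,155)]),[.5,-.3,.02,0],.022)
gz("bay pad",rect(.158,.054),tt([(148,95),(270,97),(272,455),(150,455)]),st([(378,465),(310,408),(517,240),(578,288)]),[.5,-.3,.01,0],.012)
gz("bay outer",rect(.168,.064),tt([(135,83),(283,85),(285,460),(135,460)]),st([(383,470),(302,405),(517,235),(585,285)]),[.5,-.3,.01,0],.022)
gz("sbox recess",rect(.138,.046),tt([(522,122),(628,122),(633,437),(525,437)]),st([(178,293),(130,250),(318,112),(365,158)]),[.5,-.3,.02,0],.016)
E
python3 m1.py|sed -n '/fixed/,$p'
```

```text
---- fixed z
stone top top [0.5938 0.3433 0.1115] rms 0.39
stone top scn [0.597  0.3461 0.0988] rms 0.55
stone top both [0.5951 0.3448 0.1034] rms 0.88
lid top top [0.5967 0.1303 0.0766] rms 0.19
lid top scn [0.5998 0.1347 0.0664] rms 1.16
lid top both [0.5971 0.1314 0.0731] rms 1.07
level top top [0.4448 0.2326 1.5512] rms 0.44
level top scn [0.4454 0.2331 1.5491] rms 1.18
level top both [0.445  0.2328 1.5503] rms 0.91
plane top [0.6025 0.2359 0.1133] rms 0.46
plane scn [0.603  0.2382 0.1079] rms 0.55
plane both [0.6028 0.2371 0.1112] rms 0.63
tray56 top [ 0.5415 -0.2415 -0.0007] rms 0.64
tray56 scn [ 0.5455 -0.2398 -0.0175] rms 0.76
tray56 both [ 0.5427 -0.2412 -0.0063] rms 0.99
sbox rim top [ 0.5424 -0.3208 -0.0113] rms 0.42
sbox rim scn [ 0.545  -0.3157 -0.0014] rms 0.92
sbox rim both [ 0.5429 -0.3197 -0.0053] rms 1.0
bay pad top [ 0.5439 -0.1628 -0.0037] rms 0.2
bay pad scn [ 0.5395 -0.1641  0.0134] rms 0.86
bay pad both [ 0.5427 -0.1631  0.0015] rms 0.88
bay outer top [ 0.5438 -0.1612 -0.0068] rms 0.52
bay outer scn [ 0.5412 -0.1587  0.0234] rms 1.91
bay outer both [ 0.5433 -0.1608 -0.002 ] rms 1.49
sbox recess top [ 0.543  -0.3223 -0.0136] rms 0.29
sbox recess scn [ 0.5447 -0.3176 -0.0172] rms 0.58
sbox recess both [ 0.5433 -0.3213 -0.0122] rms 0.74
```

```bash
cat > d.py <<'E'
import sys,numpy as np
from workcell import arm
s=arm.sense();R=np.array(s["eef_rot"]);p=np.array(s["tcp_pos"])
yaw=np.arctan2(R[1,0],R[0,0])
print("t",round(s["clock"],2),"tcp",p.round(4),"yaw",round(float(yaw),4),"ydown",R[:,1].round(3),"gap",round(float(s["finger_gap"]),4),"F",np.round(s["ft_force"],1))
if len(sys.argv)>1:
    g=np.array([float(a) for a in sys.argv[1:4]]);d=R.T@(g-p)
    dy=(float(sys.argv[4])-yaw+np.pi)%(2*np.pi)-np.pi
    print("shift mm",(d*1000).round(1),"roll deg",round(-np.degrees(dy),2))
E
python3 d.py .595 .3445 .15 1.676
```

```text
t 0.3 tcp [0.214  0.5065 0.2056] yaw 1.171 ydown [-0. -0. -1.] gap 0.0852 F [-0.3  0.9  0.7]
shift mm [  -1.    55.6 -414. ] roll deg -28.93
```

```bash
python3 -m pendant '[[[0,0.005,-0.045,-4],[0,0.01,-0.09,-9],[0,0.02,-0.135,-14],[0,0.03,-0.18,-19],[0,0.04,-0.225,-24]]]' 0.062 40; python3 d.py .595 .3445 .12 1.676
```

```text
clock: 0.8
tcp_pos: [0.4229, 0.4181, 0.1654]
eef_rot: [[-0.023, 0.0, -1.0], [1.0, 0.0, -0.023], [0.0, -1.0, -0.0]]
ft_force: [0.6, 1.1, 0.6]
finger_gap: 0.0619
t 0.8 tcp [0.4229 0.4181 0.1654] yaw 1.5935 ydown [ 0.  0. -1.] gap 0.0619 F [0.6 1.1 0.6]
shift mm [ -77.4   45.4 -170.4] roll deg -4.73
```

```bash
python3 -m pendant '[[[-0.018,0.011,-0.04,-1.2],[-0.036,0.022,-0.08,-2.4],[-0.054,0.033,-0.12,-3.6],[-0.072,0.042,-0.158,-4.7],[-0.0774,0.0454,-0.1704,-4.7]]]'; python3 -m pendant '[[[0,0,0,0],[0,0,0,0]]]';python3 d.py .595 .3445 .12 1.676
python3 - <<'E'
from h import *
T=cam("top");S=cam("scene")
def crop(c,x,y,w,h,k,n):
    cv2.imwrite("pics/"+n,cv2.resize(c["im"][y:y+h,x:x+w,::-1],None,fx=k,fy=k,interpolation=cv2.INTER_CUBIC))
crop(T,110,140,200,150,4,"t1.png");crop(S,360,240,200,190,3,"s1.png")
E
```

```text
clock: 1.3
tcp_pos: [0.5957, 0.3422, 0.1185]
eef_rot: [[-0.099, -0.001, -0.995], [0.995, -0.001, -0.099], [-0.001, -1.0, 0.001]]
ft_force: [-0.7, -0.9, -0.2]
finger_gap: 0.0622
clock: 1.5
tcp_pos: [0.5924, 0.3455, 0.1204]
eef_rot: [[-0.101, -0.0, -0.995], [0.995, 0.0, -0.101], [0.0, -1.0, 0.0]]
ft_force: [-1.6, 0.1, 0.5]
finger_gap: 0.062
t 1.5 tcp [0.5924 0.3455 0.1204] yaw 1.6721 ydown [-0.  0. -1.] gap 0.062 F [-1.6  0.1  0.5]
shift mm [-1.2  0.4 -2.5] roll deg -0.22
```

View pics/t1.png

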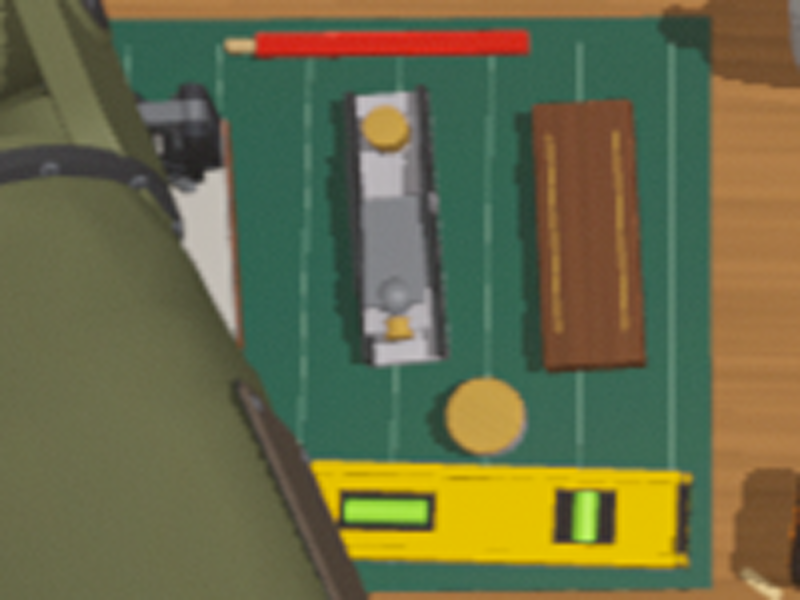

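View pics/s1.png

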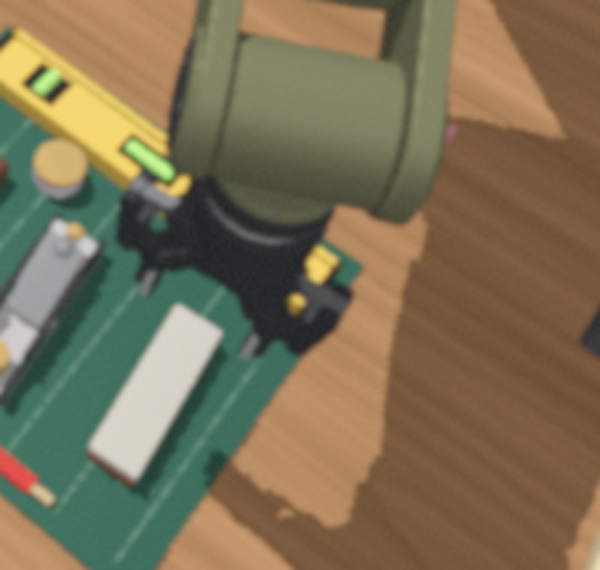

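```bash
python3 - <<'E'
from h import *
S=cam("scene");s=arm.sense();R=s["eef_rot"];p=s["tcp_pos"];print(np.round(p,4))
for b in(-.005,0,):
  for e in(-.031,.031):
    q=proj(S,p+R@np.array([e,b,0]))[0];print(b,e,((q-[360,240])*3).round(0))
E
python3 d.py .5950 .3445 .06 1.676
```

```text
[0.5922 0.346  0.1212]
-0.005 -0.031 [146. 301.]
-0.005 0.031 [232. 355.]
0 -0.031 [145. 304.]
0 0.031 [230. 358.]
t 1.65 tcp [0.5922 0.346  0.1212] yaw 1.6735 ydown [ 0.001  0.    -1.   ] gap 0.0623 F [0.7 0.6 0.4]
shift mm [-1.8 61.2 -2.6] roll deg -0.15
```

```bash
python3 -m pendant '[[[-0.001,0.025,-0.002,0],[-0.001,0.05,-0.002,0],[-0.001,0.075,-0.002,0],[-0.001,0.095,-0.002,0],[-0.001,0.113,-0.002,0]]]'; python3 -m pendant '[[[0,0,0,0],[0,0,0,0]]]'; python3 d.py .595 .3445 .007 1.676
python3 - <<'E'
from h import *
S=cam("scene")
cv2.imwrite("pics/s2.png",cv2.resize(S["im"][280:430,380:530,::-1],None,fx=4,fy=4,interpolation=cv2.INTER_CUBIC))
E
```

```text
clock: 2.15
tcp_pos: [0.5946, 0.3448, 0.0068]
eef_rot: [[-0.102, 0.0, -0.995], [0.995, 0.0, -0.102], [0.0, -1.0, -0.0]]
ft_force: [0.2, -0.1, 0.8]
finger_gap: 0.0619
clock: 2.35
tcp_pos: [0.5953, 0.3445, 0.0082]
eef_rot: [[-0.101, 0.001, -0.995], [0.995, 0.0, -0.101], [0.0, -1.0, -0.001]]
ft_force: [-0.2, -0.1, -0.1]
finger_gap: 0.0624
t 2.35 tcp [0.5953 0.3445 0.0082] yaw 1.6724 ydown [ 0.001  0.    -1.   ] gap 0.0624 F [-0.2 -0.1 -0.1]
shift mm [-0.   1.2  0.3] roll deg -0.21
```

View pics/s2.png

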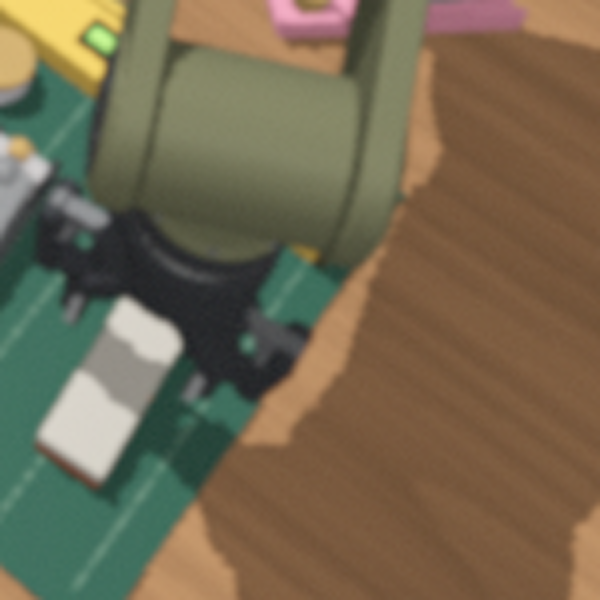

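Run:
```python
from h import *
S=cam("scene");s=arm.sense();R=s["eef_rot"];p=s["tcp_pos"]
im=S["im"][:,:,::-1].copy()
im=cv2.resize(im[280:430,380:530],None,fx=5,fy=5,interpolation=cv2.INTER_CUBIC)
f=lambda P:[tuple(map(int,a)) for a in (proj(S,P)-[380,280]+.5)*5]
a=f([p+R@np.array([e,b,0]) for e in(-.031,.031) for b in(-.0055,-.025)])
for q in a: cv2.circle(im,q,3,(0,0,255),-1)
def rc(z): return world([.595,.3445,z,.105],[(.065,.019,0),(.065,-.019,0),(-.065,-.019,0),(-.065,.019,0)])
for z in(.003,.025):
    cv2.polylines(im,[np.array(f(rc(z)))],True,(255,255,0),1)
cv2.imwrite("pics/s3.png",im)
```

```text
(no output)
```

View pics/s3.png

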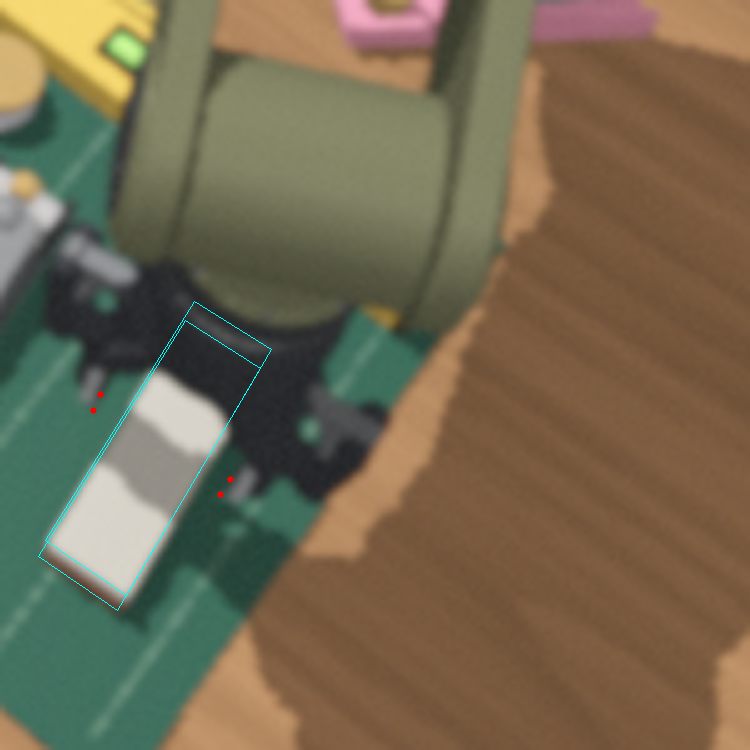

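```bash
python3 -m pendant '[[[0,0.001,0,0],[0,0.001,0,0],[0,0.001,0,0],[0,0.001,0,0],[0,0.001,0,0]]]' 0.03 40; python3 -m pendant '[[[0,0,0,0],[0,0,0,0],[0,0,0,0]]]'; python3 d.py
```

```text
clock: 2.95
tcp_pos: [0.5953, 0.3441, 0.0064]
eef_rot: [[-0.101, 0.0, -0.995], [0.995, 0.0, -0.101], [-0.0, -1.0, -0.0]]
ft_force: [0.2, 0.2, 0.4]
finger_gap: 0.0303
clock: 3.25
tcp_pos: [0.5952, 0.3441, 0.0063]
eef_rot: [[-0.101, -0.0, -0.995], [0.995, -0.0, -0.101], [-0.0, -1.0, 0.0]]
ft_force: [0.1, 0.2, 0.1]
finger_gap: 0.0298
t 3.25 tcp [0.5952 0.3441 0.0063] yaw 1.6719 ydown [-0. -0. -1.] gap 0.0298 F [0.1 0.2 0.1]
```

Run:
```python
from h import *
S=cam("scene");T=cam("top")
a=cv2.resize(S["im"][280:430,380:530,::-1],None,fx=5,fy=5,interpolation=cv2.INTER_CUBIC)
cv2.imwrite("pics/s4.png",a)
cv2.imwrite("pics/t4.png",cv2.resize(T["im"][140:260,110:230,::-1],None,fx=5,fy=5,interpolation=cv2.INTER_CUBIC))
```

```text
(no output)
```

View pics/s4.png

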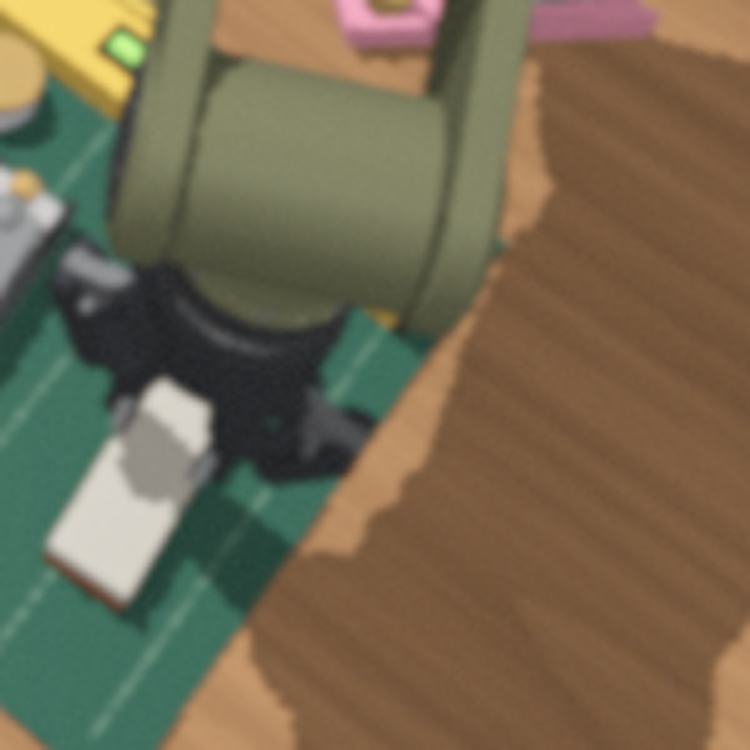

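View pics/t4.png

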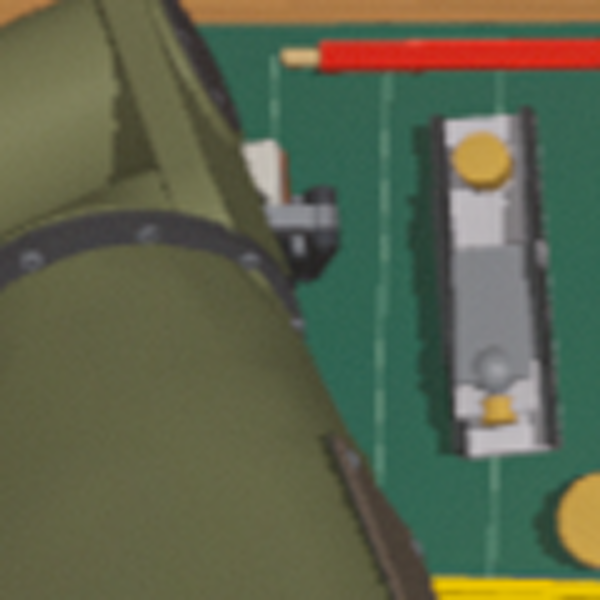

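```bash
python3 -m pendant '[[[0,0,0,0],[0,0,0,0],[0,0,0,0],[0,0,0,0]]]' 0.015 40
python3 - <<'E'
from h import *
S=cam("scene")
a=cv2.resize(S["im"][280:430,380:530,::-1],None,fx=5,fy=5,interpolation=cv2.INTER_CUBIC)
cv2.imwrite("pics/s5.png",a)
E
```

```text
clock: 3.75
tcp_pos: [0.5953, 0.3441, 0.0064]
eef_rot: [[-0.101, -0.0, -0.995], [0.995, -0.0, -0.101], [-0.0, -1.0, 0.0]]
ft_force: [1.0, -0.6, 0.1]
finger_gap: 0.015
```

View pics/s5.png

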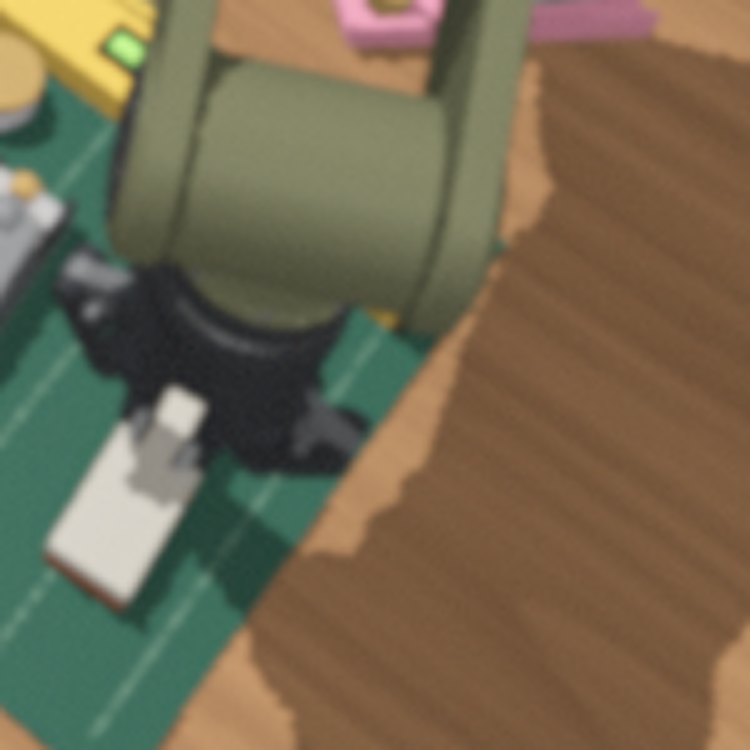

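Run:
```python
from h import *
S=cam("scene");s=arm.sense();R=s["eef_rot"];p=s["tcp_pos"];print(p)
im=cv2.resize(S["im"][280:430,380:530,::-1],None,fx=5,fy=5,interpolation=cv2.INTER_CUBIC)
f=lambda P:[tuple(map(int,a)) for a in (proj(S,P)-[380,280]+.5)*5]
for b,col in((0,(0,0,255)),(-.01,(0,255,255)),(-.02,(0,255,0)),(-.03,(255,0,255))):
  a=f([p+R@np.array([e,b,w]) for e in(-.0075,.0075) for w in(-.011,.011)])
  for q in a: cv2.circle(im,q,2,col,-1)
for z in(.003,.025):
    cv2.polylines(im,[np.array(f(world([.595,.3445,z,.105],[(.065,.019,0),(.065,-.019,0),(-.065,-.019,0),(-.065,.019,0)])))],True,(255,255,0),1)
cv2.imwrite("pics/s6.png",im)
```

```text
[0.59526368 0.34410879 0.00636659]
```

View pics/s6.png

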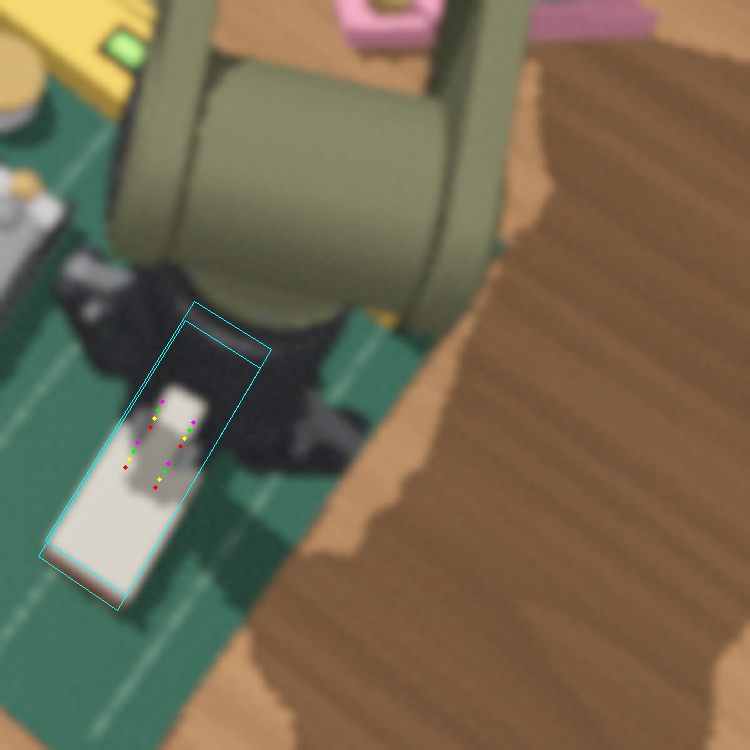

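```bash
python3 -m pendant '[[[0,0.001,0,0],[0,0.001,0,0],[0,0.001,0,0]]]'|grep -E "tcp|force"; python3 -m pendant '[[[0,0.001,0,0],[0,0.001,0,0],[0,0.001,0,0]]]'|grep -E "tcp|force"
```

```text
tcp_pos: [0.5952, 0.3441, 0.0053]
ft_force: [-0.5, -0.0, 0.3]
tcp_pos: [0.5953, 0.3441, 0.0044]
ft_force: [-0.7, 0.4, -1.2]
```

```bash
for i in 1 2; do python3 -m pendant '[[[0,0.001,0,0],[0,0.001,0,0],[0,0.001,0,0]]]'|grep -E "tcp|force"; done
```

```text
tcp_pos: [0.5953, 0.3441, 0.0033]
ft_force: [0.6, -0.9, 0.3]
tcp_pos: [0.5953, 0.3441, 0.0023]
ft_force: [-1.4, 0.2, -0.0]
```

```bash
python3 -m pendant '[[[0,0.001,0,0],[0,0.002,0,0],[0,0.002,0,0]]]'|grep -E "tcp|force"
python3 - <<'E'
from h import *
S=cam("scene")
cv2.imwrite("pics/s7.png",cv2.resize(S["im"][330:410,380:460,::-1],None,fx=8,fy=8,interpolation=cv2.INTER_CUBIC))
E
```

```text
tcp_pos: [0.5952, 0.3441, 0.0002]
ft_force: [-0.6, -0.0, 0.1]
```

View pics/s7.png

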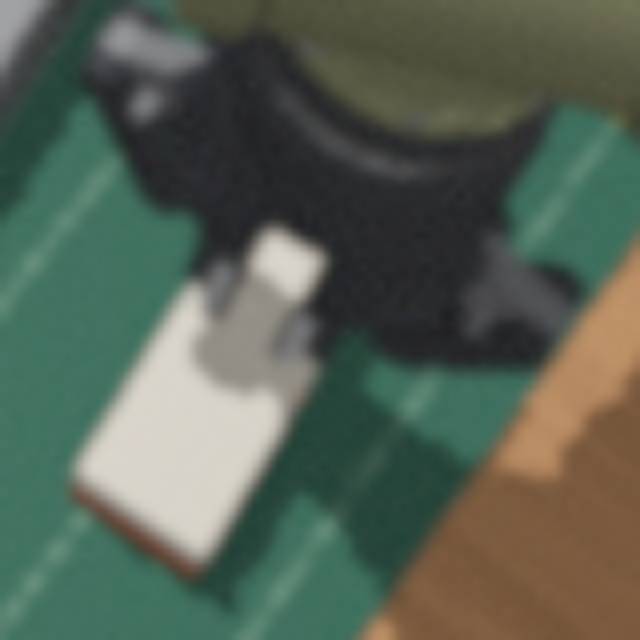

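Run:
```python
from h import *
S=cam("scene");s=arm.sense();p=np.array(s["tcp_pos"]);print(p.round(4),s["q"].round(4),s["joint_torque"].round(1),s["eef_rot"].round(4).tolist())
for z in np.arange(0,.06,.01): print(z,proj(S,[p[0],p[1],z]).round(1))
```

```text
[5.952e-01 3.441e-01 3.000e-04] [ 0.4709  0.8129  1.236  -0.      1.0929 -1.201 ] [  0.  -76.8 -32.3  -0.   -0.    0. ] [[-0.1009, -0.0001, -0.9949], [0.9949, -0.0, -0.1009], [-0.0, -1.0, 0.0001]]
0.0 [[409.6 371.9]]
0.01 [[410.4 370.3]]
0.02 [[411.2 368.7]]
0.03 [[412.1 367.1]]
0.04 [[412.9 365.4]]
0.05 [[413.8 363.7]]
```

```bash
for i in 1 2 3; do python3 -m pendant '[[[0,0.001,0,0],[0,0.002,0,0],[0,0.002,0,0]]]'|grep -E "tcp|force"; done;  python3 - <<'E'
from h import *
S=cam("scene")
cv2.imwrite("pics/s8.png",cv2.resize(S["im"][330:410,380:460,::-1],None,fx=8,fy=8,interpolation=cv2.INTER_CUBIC))
E
```

```text
tcp_pos: [0.5954, 0.3442, -0.0002]
ft_force: [-7.0, -3.4, 13.0]
tcp_pos: [0.5955, 0.3443, -0.0003]
ft_force: [-15.1, -8.8, 29.9]
tcp_pos: [0.5956, 0.3443, -0.0003]
ft_force: [-24.7, -13.4, 47.2]
```

View pics/s8.png

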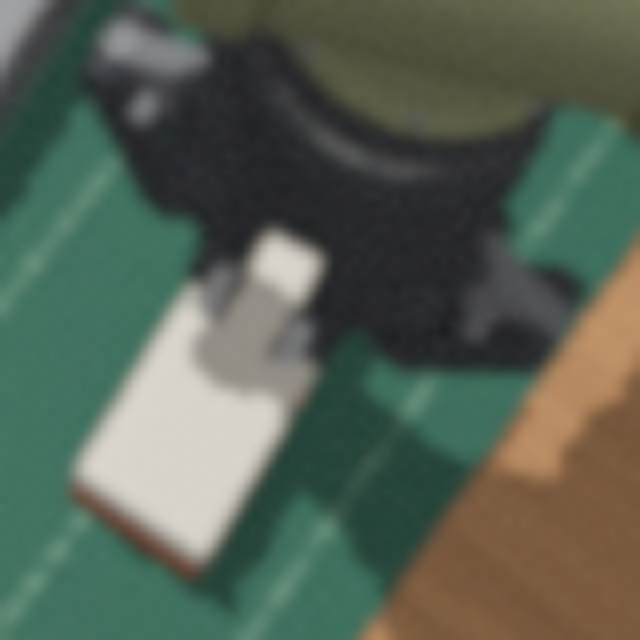

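```bash
python3 -m pendant '[[[0,-0.01,0,0],[0,-0.02,0,0],[0,-0.03,0,0],[0,-0.04,0,0],[0,-0.04,0,0]]]' 0.062 40
python3 - <<'E'
from h import *
S=cam("scene")
def bp(c,uv,z):
    R=cv2.Rodrigues(c["r"])[0];C=-R.T@c["t"];d=R.T@np.linalg.inv(c["K"])@np.array([*uv,1]);return C+d*(z-C[2])/d[2]
for a in[(225,312),(300,355)]: print(bp(S,(np.array(a)+.5)/8-.5+[380,330],.025).round(4))
cv2.imwrite("pics/s9.png",cv2.resize(S["im"][330:410,380:460,::-1],None,fx=8,fy=8,interpolation=cv2.INTER_CUBIC))
E
python3 d.py
```

```text
clock: 6.9
tcp_pos: [0.596, 0.3445, 0.0361]
eef_rot: [[-0.101, 0.002, -0.995], [0.995, 0.001, -0.101], [0.001, -1.0, -0.002]]
ft_force: [0.3, 0.3, -0.3]
finger_gap: 0.0622
[0.6021 0.3387 0.025 ]
[0.5984 0.3601 0.025 ]
t 6.95 tcp [0.5956 0.3443 0.035 ] yaw 1.6719 ydown [ 0.001  0.001 -1.   ] gap 0.0617 F [ 0.8  0.7 -0.9]
```

View pics/s9.png

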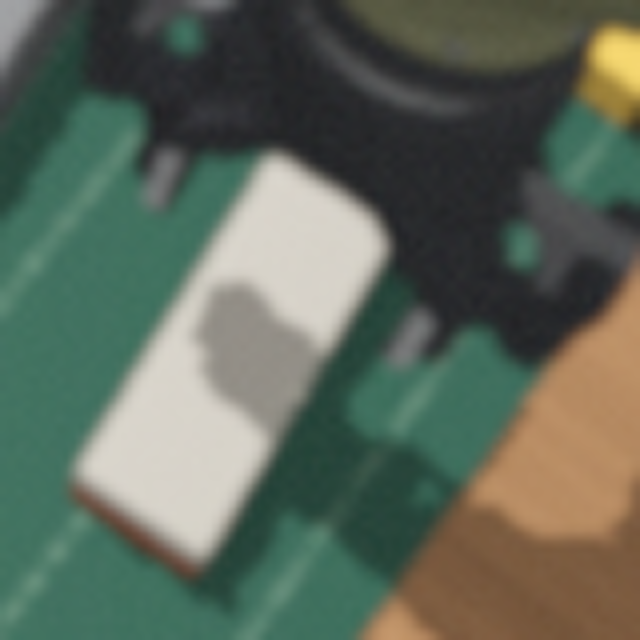

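Run:
```python
from h import *
S=cam("scene")
def bp(c,uv,z):
    R=cv2.Rodrigues(c["r"])[0];C=-R.T@c["t"];d=R.T@np.linalg.inv(c["K"])@np.array([*uv,1]);return C+d*(z-C[2])/d[2]
for z in(.035,.045,.055,.065):
  A=[bp(S,(np.array(a)+.5)/8-.5+[380,330],z) for a in[(157,208),(402,366)]]
  print(z,A[0].round(4),A[1].round(4),"mid",((A[0]+A[1])/2).round(4),"sep",np.linalg.norm(A[0]-A[1]).round(4))
```

```text
0.035 [0.595  0.3095 0.035 ] [0.5871 0.3821 0.035 ] mid [0.591  0.3458 0.035 ] sep 0.0729
0.045 [0.5992 0.3106 0.045 ] [0.5914 0.3824 0.045 ] mid [0.5953 0.3465 0.045 ] sep 0.0721
0.055 [0.6034 0.3117 0.055 ] [0.5958 0.3826 0.055 ] mid [0.5996 0.3472 0.055 ] sep 0.0713
0.065 [0.6077 0.3128 0.065 ] [0.6001 0.3829 0.065 ] mid [0.6039 0.3479 0.065 ] sep 0.0705
```

```bash
python3 -m pendant '[[[0,0.015,0,0],[0,0.03,0,0],[0,0.04,0,0],[0,0.047,0,0],[0,0.052,0,0]]]' ; python3 -m pendant '[[[0,0.001,0,0],[0,0.001,0,0]]]'
python3 - <<'E'
from h import *
S=cam("scene")
cv2.imwrite("pics/s10.png",cv2.resize(S["im"][330:410,380:460,::-1],None,fx=8,fy=8,interpolation=cv2.INTER_CUBIC))
E
python3 d.py
```

```text
clock: 7.5
tcp_pos: [0.595, 0.344, -0.0189]
eef_rot: [[-0.101, -0.001, -0.995], [0.995, -0.001, -0.101], [-0.0, -1.0, 0.001]]
ft_force: [0.1, -0.5, -0.0]
finger_gap: 0.062
clock: 7.7
tcp_pos: [0.5954, 0.3442, -0.0185]
eef_rot: [[-0.101, 0.0, -0.995], [0.995, 0.0, -0.101], [0.0, -1.0, -0.0]]
ft_force: [-0.3, 0.5, 0.5]
finger_gap: 0.0618
t 7.75 tcp [ 0.5955  0.3443 -0.0182] yaw 1.6719 ydown [ 0.001  0.    -1.   ] gap 0.0621 F [ 0.4  0.1 -0.1]
```

View pics/s10.png

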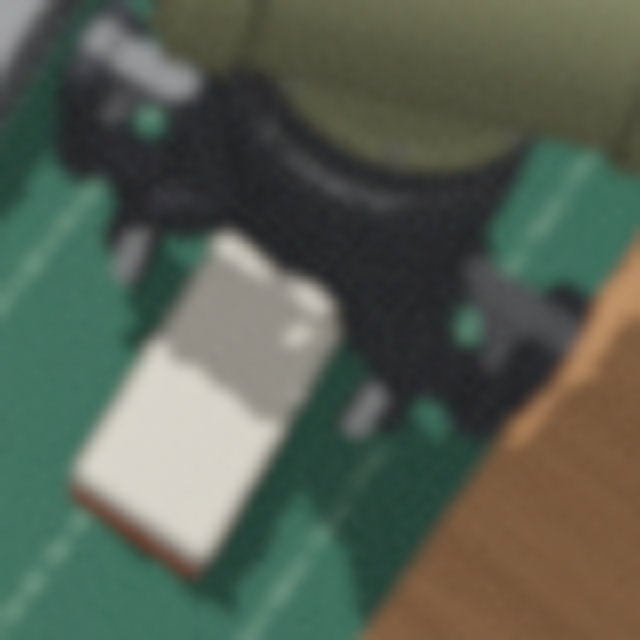

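```bash
cat >> h.py <<'E'
def bp(c,uv,z):
    R=cv2.Rodrigues(c["r"])[0];C=-R.T@c["t"];d=R.T@np.linalg.inv(c["K"])@np.array([*uv,1]);return C+d*(z-C[2])/d[2]
E
python3 - <<'E'
from h import *
S=cam("scene")
for z in(.01,.016,.02):
  A=[bp(S,(np.array(a)+.5)/8-.5+[380,330],z) for a in[(125,280),(357,437)]]
  print(z,"mid",((A[0]+A[1])/2).round(4))
E
python3 -m pendant '[[[0,0,0,0],[0,0,0,0],[0,0,0,0],[0,0,0,0],[0,0,0,0]]]' 0.02 40; python3 -m pendant '[[[0,0,0,0],[0,0,0,0]]]'
```

```text
0.01 mid [0.6036 0.3476 0.01  ]
0.016 mid [0.606 0.348 0.016]
0.02 mid [0.6076 0.3483 0.02  ]
clock: 8.3
tcp_pos: [0.5955, 0.3442, -0.0181]
eef_rot: [[-0.101, 0.001, -0.995], [0.995, 0.0, -0.101], [0.0, -1.0, -0.001]]
ft_force: [-0.4, -1.4, 5.4]
finger_gap: 0.0372
clock: 8.5
tcp_pos: [0.5956, 0.3442, -0.018]
eef_rot: [[-0.101, 0.001, -0.995], [0.995, 0.0, -0.101], [0.0, -1.0, -0.001]]
ft_force: [-0.2, -1.2, 5.8]
finger_gap: 0.0373
```

```bash
python3 -m pendant '[[[0,-0.005,0,0],[0,-0.015,0,0],[0,-0.03,0,0],[0,-0.045,0,0],[0,-0.06,0,0]]]' ; python3 -m pendant '[[[0,0,0,0],[0,0,0,0]]]'
python3 - <<'E'
from h import *
S=cam("scene")
cv2.imwrite("pics/s11.png",cv2.resize(S["im"][300:420,350:470,::-1],None,fx=5,fy=5,interpolation=cv2.INTER_CUBIC))
E
python3 d.py
```

```text
clock: 9.0
tcp_pos: [0.5955, 0.3442, 0.0433]
eef_rot: [[-0.101, 0.001, -0.995], [0.995, 0.0, -0.101], [0.0, -1.0, -0.001]]
ft_force: [0.1, -0.2, -2.4]
finger_gap: 0.037
clock: 9.2
tcp_pos: [0.5953, 0.3441, 0.0417]
eef_rot: [[-0.101, 0.0, -0.995], [0.995, 0.0, -0.101], [0.0, -1.0, -0.0]]
ft_force: [-0.3, -0.5, -3.4]
finger_gap: 0.0373
t 9.25 tcp [0.595  0.344  0.0409] yaw 1.6719 ydown [-0.001 -0.    -1.   ] gap 0.037 F [ 0.1 -0.5 -2.5]
```

View pics/s11.png

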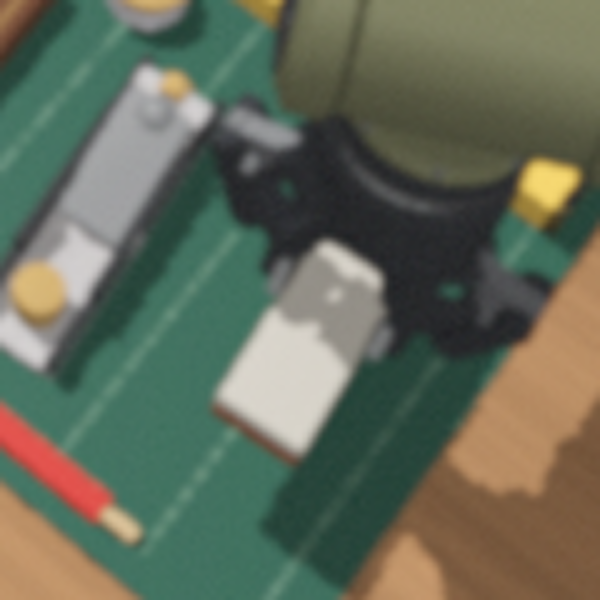

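```bash
python3 - <<'E'
from h import *
S=cam("scene")
im=cv2.resize(S["im"][300:420,350:470,::-1],None,fx=5,fy=5,interpolation=cv2.INTER_CUBIC)
f=lambda P:[tuple(map(int,a)) for a in (proj(S,P)-[350,300]+.5)*5]
for z in(.062,.084):
    cv2.polylines(im,[np.array(f(world([.595,.3444,z,.102],[(.065,.019,0),(.065,-.019,0),(-.065,-.019,0),(-.065,.019,0)])))],True,(255,255,0),1)
cv2.imwrite("pics/s12.png",im)
E
python3 d.py .543 -.321 .17 1.563
```

```text
t 9.3 tcp [0.5949 0.3439 0.0406] yaw 1.6719 ydown [-0.001 -0.001 -1.   ] gap 0.037 F [-0.7  0.2 -2.1]
shift mm [-656.3 -129.   118.9] roll deg 6.24
```

View pics/s12.png

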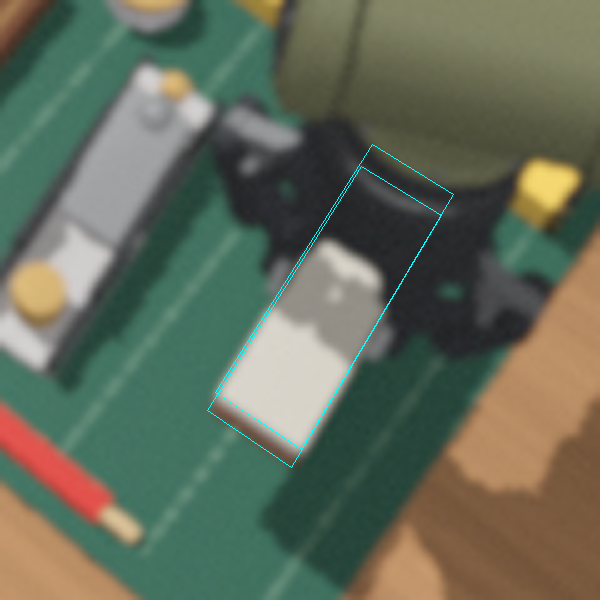

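```bash
python3 -m pendant '[[[0,-0.03,0,0],[0,-0.06,0,0],[0,-0.09,0,0],[0,-0.115,0,0],[-0.02,-0.13,0.005,0]]]'|grep -E "tcp|force"; python3 -m pendant '[[[-0.035,0,0.007,1],[-0.07,0,0.014,2],[-0.11,0,0.021,2.6],[-0.15,0,0.028,3.2],[-0.19,0,0.035,3.8]]]' |grep -E "tcp|force|gap"; python3 d.py .543 -.321 .17 1.563
```

```text
tcp_pos: [0.5923, 0.3252, 0.1727]
ft_force: [-0.1, -0.7, -2.6]
tcp_pos: [0.576, 0.1296, 0.1706]
ft_force: [0.5, -0.2, -2.6]
finger_gap: 0.0372
t 10.3 tcp [0.576  0.1296 0.1706] yaw 1.6054 ydown [-0.001 -0.    -1.   ] gap 0.0372 F [ 0.5 -0.2 -2.6]
shift mm [-449.2    0.8   48.6] roll deg 2.43
```

```bash
python3 -m pendant '[[[-0.045,0,0.01,0.5],[-0.09,0,0.02,1],[-0.135,0,0.03,1.5],[-0.18,0,0.04,2],[-0.225,0,0.045,2.4]]]' |grep -E "tcp|force|gap"; python3 -m pendant '[[[-0.045,0,0.001,0],[-0.09,0,0.002,0],[-0.135,0,0.003,0],[-0.175,0,0.003,0],[-0.21,0,0.003,0]]]' |grep -E "tcp|force|gap"; python3 -m pendant '[[[0,0,0,0],[0,0,0,0]]]' >/dev/null; python3 d.py .543 -.321 .17 1.563
```

```text
tcp_pos: [0.5385, -0.0969, 0.1709]
ft_force: [0.2, 0.5, -2.1]
finger_gap: 0.037
tcp_pos: [0.5344, -0.3073, 0.1705]
ft_force: [0.2, 0.6, -2.1]
finger_gap: 0.0372
t 11.5 tcp [ 0.5346 -0.3056  0.1704] yaw 1.5624 ydown [-0.001  0.001 -1.   ] gap 0.037 F [-0.1  0.4 -1.6]
shift mm [-15.4   0.3  -8.5] roll deg -0.03
```

```bash
python3 -m pendant '[[[-0.008,0,-0.004,0],[-0.0154,0.02,-0.0085,0],[-0.0154,0.055,-0.0085,0],[-0.0154,0.09,-0.0085,0],[-0.0154,0.115,-0.0085,0]]]' >/dev/null; python3 -m pendant '[[[0,0,0,0],[0,0,0,0]]]' |grep -E "tcp|force|gap"
python3 - <<'E'
from h import *
S=cam("scene");T=cam("top")
im=cv2.resize(S["im"][130:270,160:310,::-1],None,fx=5,fy=5,interpolation=cv2.INTER_CUBIC)
s=arm.sense();p=s["tcp_pos"];zz=p[2]+.018+.003
f=lambda P:[tuple(map(int,a)) for a in (proj(S,P)-[160,130]+.5)*5]
for z in(zz,zz+.022):
    cv2.polylines(im,[np.array(f(world([p[0],p[1],z,-.008],[(.065,.019,0),(.065,-.019,0),(-.065,-.019,0),(-.065,.019,0)])))],True,(255,255,0),1)
cv2.imwrite("pics/s13.png",im)
cv2.imwrite("pics/t13.png",cv2.resize(T["im"][160:290,340:520,::-1],None,fx=4,fy=4,interpolation=cv2.INTER_CUBIC))
E
python3 d.py .543 -.321 -.007 1.563
```

```text
tcp_pos: [0.5441, -0.3205, 0.0573]
ft_force: [-0.5, -0.3, -2.3]
finger_gap: 0.0373
t 12.3 tcp [ 0.5445 -0.321   0.0585] yaw 1.5643 ydown [ 0.002 -0.002 -1.   ] gap 0.0374 F [-1.1  0.5 -1.9]
shift mm [ 0.1 65.5  1.6] roll deg 0.07
```

View pics/s13.png

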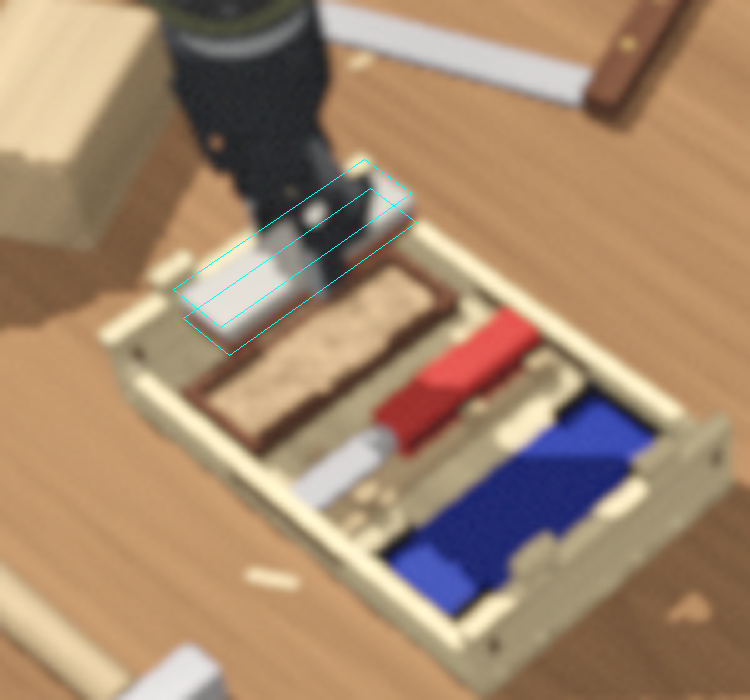

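View pics/t13.png

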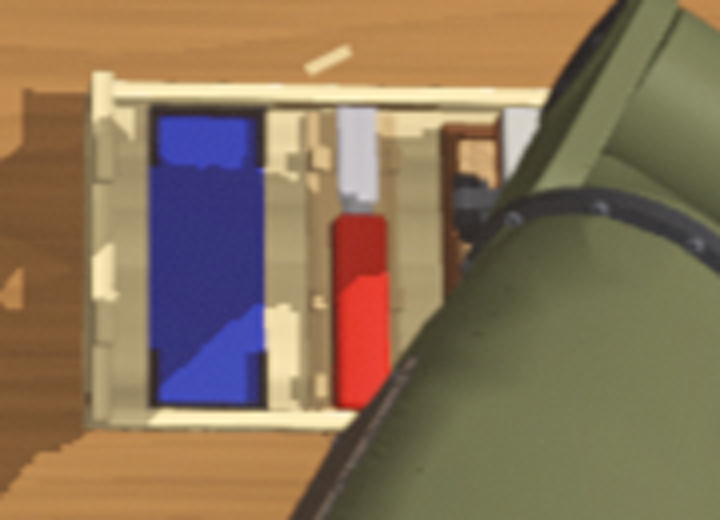

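```bash
python3 -m pendant '[[[0,0.015,0,0],[0,0.03,0.001,0],[0,0.04,0.001,0],[0,0.046,0.001,0],[0,0.046,0.001,0]]]' >/dev/null; python3 -m pendant '[[[0,0,0,0],[0,0,0,0]]]' |grep -E "tcp|force|gap"
cat > ov.py <<'E'
from h import *
import sys
# ov.py name x y w h k : overlay held box of size l,w,h at TCP + seat outlines
def outl(S,o,k,im,pose,l,w,zs,col):
    for z in zs:
        q=(proj(S,world([pose[0],pose[1],z,pose[2]],[(l/2,w/2,0),(l/2,-w/2,0),(-l/2,-w/2,0),(-l/2,w/2,0)]))-o+.5)*k
        cv2.polylines(im,[q.astype(int)],True,col,1)
E
python3 - <<'E'
from ov import *
S=cam("scene");o=[180,140]
im=cv2.resize(S["im"][140:240,180:290,::-1],None,fx=7,fy=7,interpolation=cv2.INTER_CUBIC)
p=arm.sense()["tcp_pos"];zz=p[2]+.021;print(p)
cv2.imwrite("pics/s14r.png",im)
outl(S,o,7,im,(p[0],p[1],-.008),.13,.038,(zz,zz+.022),(255,255,0))
outl(S,o,7,im,(.543,-.321,-.008),.154,.062,(.022,),(0,255,255))
outl(S,o,7,im,(.543,-.321,-.008),.138,.046,(.022,),(0,0,255))
cv2.imwrite("pics/s14.png",im)
E
```

```text
tcp_pos: [0.5427, -0.3209, 0.011]
ft_force: [0.7, 0.3, -1.4]
finger_gap: 0.0369
[ 0.54270925 -0.32089255  0.0109788 ]
```

View pics/s14.png

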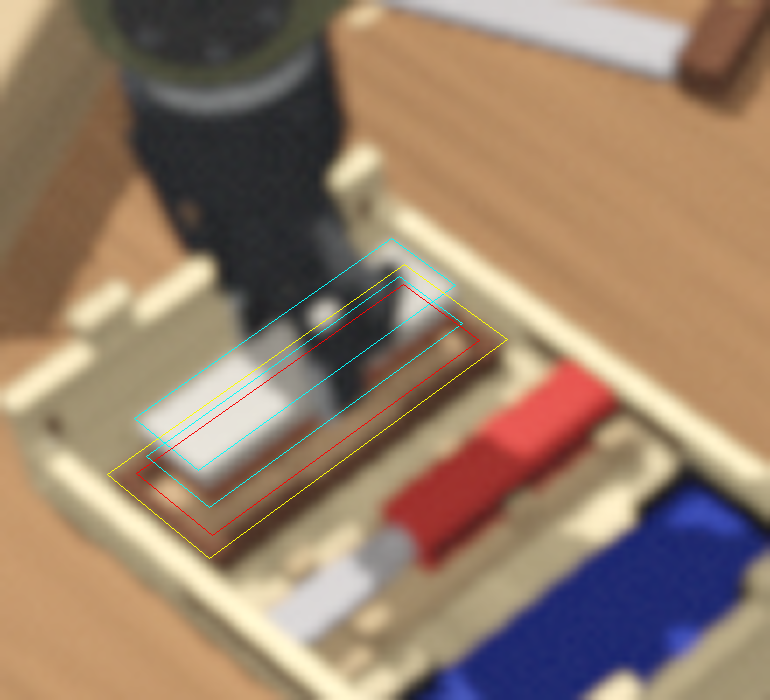

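View pics/s14r.png

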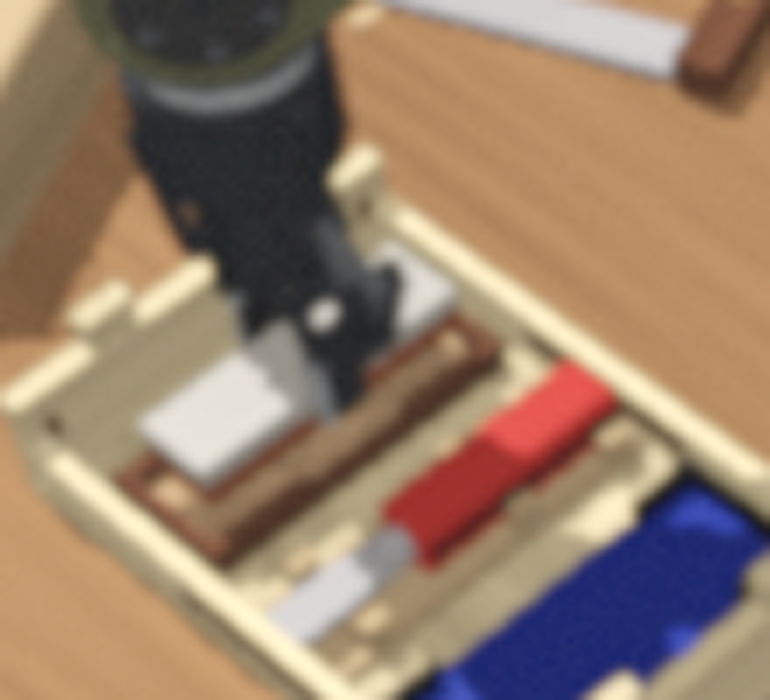

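```bash
python3 -m pendant '[[[0.001,0.003,0,0],[0.001,0.006,0,0],[0.001,0.009,0,0],[0.001,0.012,0,0],[0.001,0.014,0,0]]]'|grep -E "tcp|force|gap"; python3 -m pendant '[[[0,0,0,0],[0,0.001,0,0],[0,0.002,0,0]]]' |grep -E "tcp|force|gap"
```

```text
tcp_pos: [0.5423, -0.3196, -0.0041]
ft_force: [0.8, 0.6, -2.6]
finger_gap: 0.0372
tcp_pos: [0.5425, -0.3198, -0.0056]
ft_force: [-0.3, -0.4, -3.2]
finger_gap: 0.037
```

```bash
python3 -m pendant '[[[0,0.001,0,0],[0,0.001,0,0],[0,0.001,0,0]]]' |grep -E "tcp|force|gap";python3 -m pendant '[[[0,0.001,0,0],[0,0.001,0,0],[0,0.001,0,0]]]' |grep -E "tcp|force|gap"
```

```text
tcp_pos: [0.5424, -0.3197, -0.0066]
ft_force: [0.0, 0.1, -1.6]
finger_gap: 0.0372
tcp_pos: [0.5426, -0.3198, -0.007]
ft_force: [-2.7, 2.4, 6.5]
finger_gap: 0.037
```

```bash
python3 -m pendant '[[[0,-0.001,0,0],[0,-0.001,0,0],[0,-0.001,0,0],[0,-0.001,0,0],[0,-0.001,0,0]]]' 0.052 40|grep -E "force|gap"; python3 -m pendant '[[[0,-0.01,0,0],[0,-0.03,0,0],[0,-0.06,0,0],[0,-0.09,0,0],[0,-0.13,0,0]]]' |grep -E "tcp|force|gap"; python3 -m pendant '[[[0,-0.02,0,0],[0.04,-0.03,0,0],[0.08,-0.03,0,0],[0.12,-0.03,0,0],[0.16,-0.03,0,0]]]' |grep -E "tcp|force|gap"
python3 - <<'E'
from ov import *
S=cam("scene");T=cam("top");o=[180,140]
cv2.imwrite("pics/s15.png",cv2.resize(S["im"][140:240,180:290,::-1],None,fx=7,fy=7,interpolation=cv2.INTER_CUBIC))
cv2.imwrite("pics/t15.png",cv2.resize(T["im"][170:280,350:510,::-1],None,fx=5,fy=5,interpolation=cv2.INTER_CUBIC))
E
python3 d.py .597 .131 .12 1.644
```

```text
ft_force: [-0.0, 0.2, -0.2]
finger_gap: 0.0522
tcp_pos: [0.5419, -0.3194, 0.1243]
ft_force: [-0.1, 0.1, 0.0]
finger_gap: 0.0523
tcp_pos: [0.5434, -0.1583, 0.1543]
ft_force: [0.3, -1.0, 0.5]
finger_gap: 0.0518
t 16.05 tcp [ 0.5437 -0.1559  0.1545] yaw 1.5674 ydown [ 0.001  0.    -1.   ] gap 0.0522 F [ 0.4 -0.4  0.9]
shift mm [287.1  34.6 -52.3] roll deg -4.39
```

View pics/s15.png

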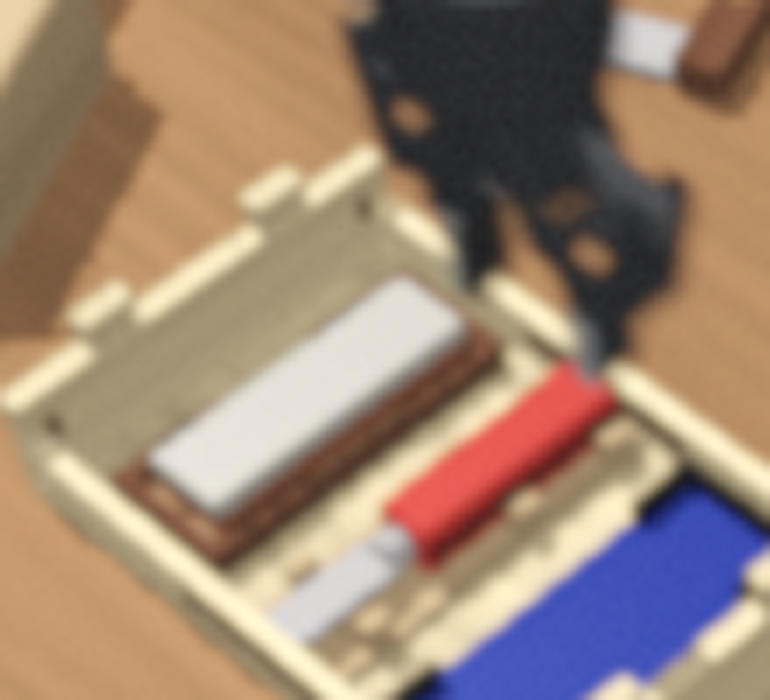

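View pics/t15.png

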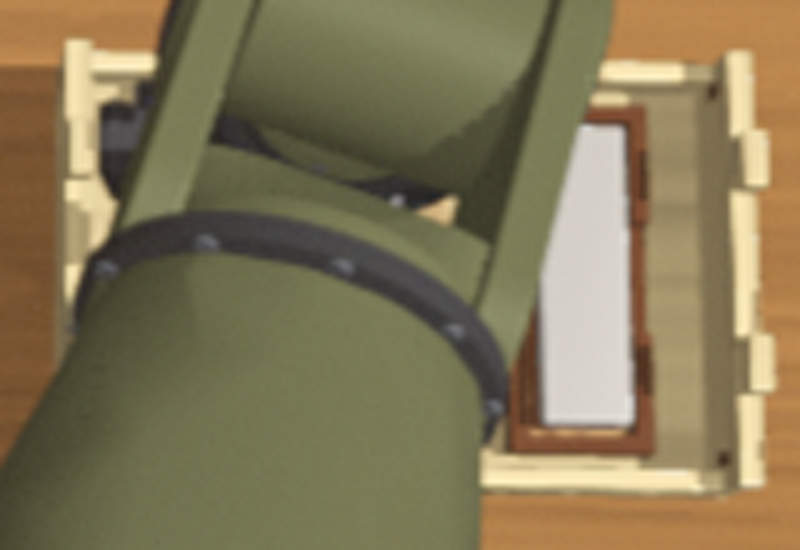

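```bash
python3 -m pendant '[[[0.045,0.005,-0.008,-0.8],[0.09,0.01,-0.016,-1.6],[0.135,0.015,-0.024,-2.4],[0.18,0.02,-0.032,-3.2],[0.225,0.025,-0.041,-4]]]' 0.072 40|grep -E "tcp|force|gap"; python3 d.py .597 .131 .1 1.6445
python3 - <<'E'
from ov import *
T=cam("top")
cv2.imwrite("pics/t16.png",cv2.resize(T["im"][170:280,350:510,::-1],None,fx=5,fy=5,interpolation=cv2.INTER_CUBIC))
E
```

```text
tcp_pos: [0.5865, 0.0663, 0.1291]
ft_force: [0.8, -1.2, -0.6]
finger_gap: 0.0723
t 16.55 tcp [0.5865 0.0663 0.1291] yaw 1.6336 ydown [ 0.001 -0.    -1.   ] gap 0.0723 F [ 0.8 -1.2 -0.6]
shift mm [ 63.9  29.1 -14.5] roll deg -0.62
```

View pics/t16.png

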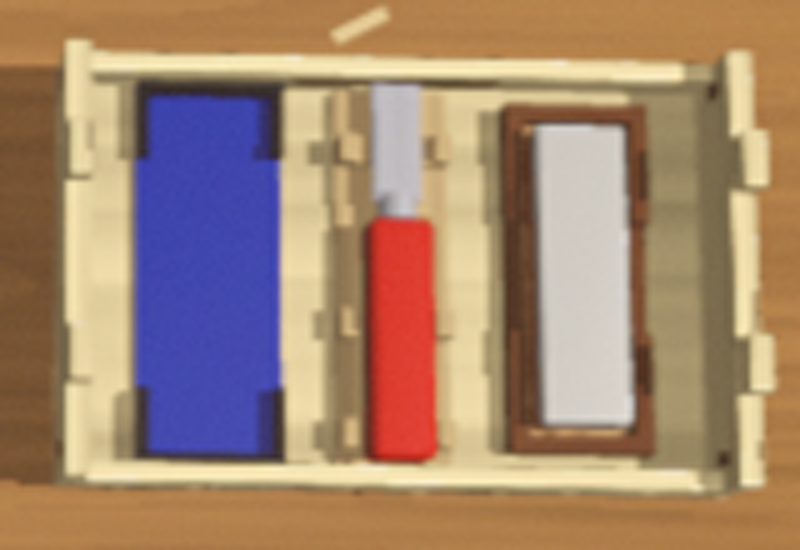

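```bash
cat > fz.py <<'E'
from h import *
def rect(l,w,z=0): return [(l/2,w/2,z),(l/2,-w/2,z),(-l/2,-w/2,z),(-l/2,w/2,z)]
def gz(n,o,p0,z):
    def r(q): return np.concatenate([(proj(c,world([q[0],q[1],z,q[2]],l))-np.asarray(u)).ravel() for c,l,u in o])
    s=least_squares(r,p0,loss="soft_l1");print(n,s.x.round(4),"rms",round(float(np.sqrt((r(s.x)**2).mean())),2))
E
python3 - <<'E'
from fz import *
T=cam("top");S=cam("scene")
tt=lambda p:px(p,(350,170),5);ss=lambda p:px(p,(180,140),7)
L=rect(.13,.038);a=tt([(535,125),(628,123),(635,426),(541,427)]);b=ss([(213,515),(150,463),(402,277),(467,325)])
gz("t",[(T,L,a)],[.54,-.32,0],.036);gz("s",[(S,L,b)],[.54,-.32,0],.036);gz("b",[(T,L,a),(S,L,b)],[.54,-.32,0],.036)
L=rect(.154,.062);a=tt([(502,103),(647,106),(655,453),(505,453)]);b=ss([(225,562),(120,475),(410,270),(503,350)])
gz("boxt",[(T,L,a)],[.54,-.32,0],.022);gz("boxs",[(S,L,b)],[.54,-.32,0],.022)
E
```

```text
t [ 0.5413 -0.3202 -0.0045] rms 0.48
s [ 0.5452 -0.3147  0.0043] rms 0.2
b [ 0.542 -0.319 -0.003] rms 0.88
boxt [ 0.5424 -0.3208 -0.0113] rms 0.42
boxs [ 0.5423 -0.3164  0.0024] rms 0.84
```

```bash
python3 -m pendant '[[[0.03,0.01,-0.007,-0.3],[0.06,0.03,-0.014,-0.6],[0.064,0.05,-0.0145,-0.6],[0.064,0.07,-0.0145,-0.6],[0.064,0.07,-0.0145,-0.6]]]' >/dev/null; python3 -m pendant '[[[0,0,0,0],[0,0,0,0]]]' |grep -E "tcp|force|gap"; python3 d.py .597 .131 -.017 1.6445
python3 - <<'E'
from ov import *
S=cam("scene");o=[300,250]
im=cv2.resize(S["im"][250:370,300:420,::-1],None,fx=6,fy=6,interpolation=cv2.INTER_CUBIC)
outl(S,o,6,im,(.597,.1312,.0735),.146,.054,(.003,.025),(255,255,0))
cv2.imwrite("pics/s17.png",im)
E
```

```text
tcp_pos: [0.5974, 0.1291, 0.06]
ft_force: [-0.8, -0.1, 0.6]
finger_gap: 0.072
t 17.4 tcp [0.5974 0.1291 0.06  ] yaw 1.643 ydown [ 0.002  0.    -1.   ] gap 0.072 F [-0.8 -0.1  0.6]
shift mm [ 1.9 77.   0.5] roll deg -0.08
```

View pics/s17.png

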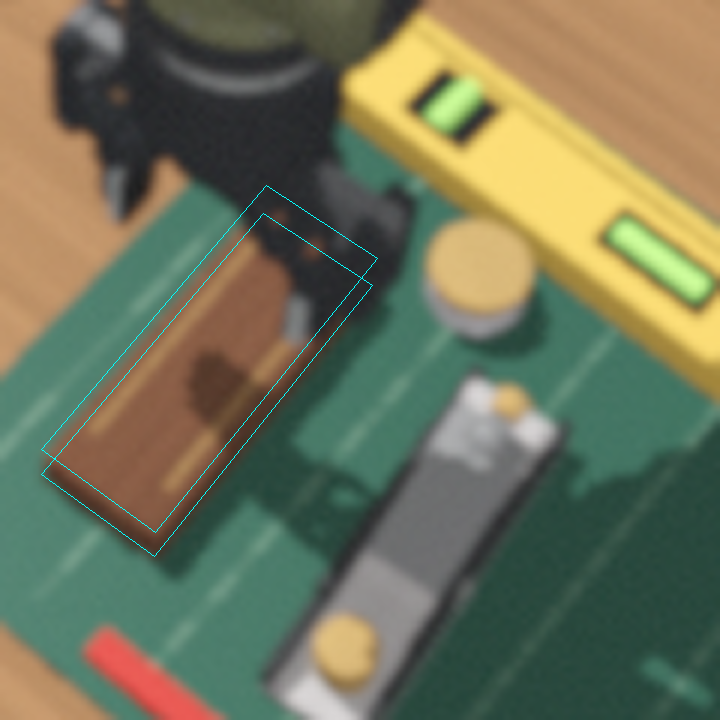

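```bash
python3 -m pendant '[[[0.0025,0.02,0,0],[0.0025,0.04,-0.001,0],[0.0025,0.06,-0.001,0],[0.0025,0.07,-0.001,0],[0.0025,0.077,-0.001,0]]]' >/dev/null; python3 -m pendant '[[[0,0,0,0],[0,0,0,0]]]' |grep -E "tcp|force|gap"; python3 d.py .598 .132 -.017 1.6445
python3 - <<'E'
from ov import *
S=cam("scene");o=[300,250]
im=cv2.resize(S["im"][250:370,300:420,::-1],None,fx=6,fy=6,interpolation=cv2.INTER_CUBIC)
cv2.imwrite("pics/s18.png",im)
E
```

```text
tcp_pos: [0.5979, 0.1324, -0.0177]
ft_force: [-0.2, 0.4, -0.3]
finger_gap: 0.0718
t 18.15 tcp [ 0.5979  0.1324 -0.0177] yaw 1.644 ydown [ 0.001  0.    -1.   ] gap 0.0718 F [-0.2  0.4 -0.3]
shift mm [-0.4 -0.7 -0. ] roll deg -0.03
```

View pics/s18.png

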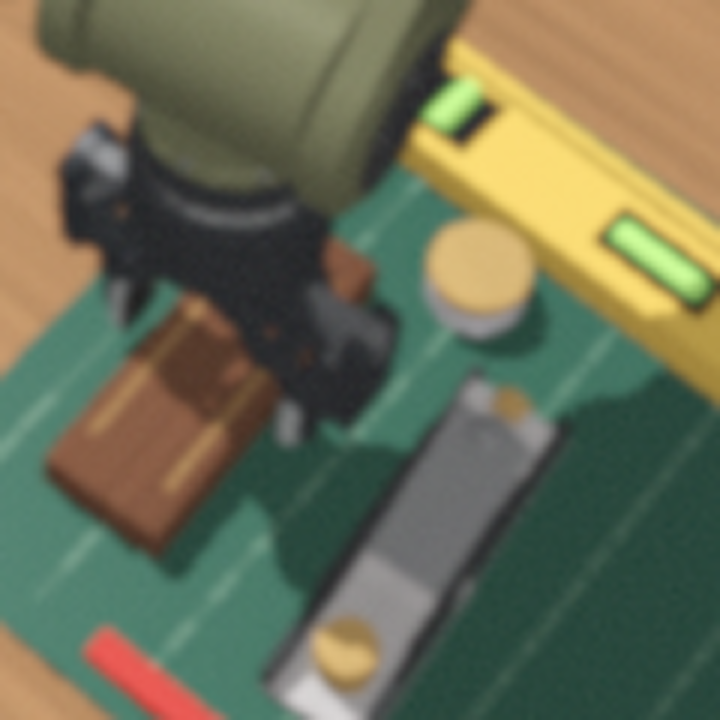

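Fingers straddle the lid (tips near (120,315) and (288,440)). Close.

```bash
python3 -m pendant '[[[0,0,0,0],[0,0,0,0],[0,0,0,0],[0,0,0,0],[0,0,0,0]]]' 0.035 40|grep -E "tcp|force|gap"; python3 -m pendant '[[[0,-0.005,0,0],[0,-0.02,0,0],[0,-0.04,0,0],[0,-0.06,0,0],[0,-0.06,0,0]]]' |grep -E "tcp|force|gap";python3 - <<'E'
from ov import *
S=cam("scene");o=[300,250]
im=cv2.resize(S["im"][220:340,300:420,::-1],None,fx=6,fy=6,interpolation=cv2.INTER_CUBIC)
cv2.imwrite("pics/s19.png",im)
E
python3 d.py .5425 -.3198 .16 1.565
```

```text
tcp_pos: [0.5979, 0.1325, -0.0177]
ft_force: [-0.9, -0.3, 5.9]
finger_gap: 0.0528
tcp_pos: [0.599, 0.1326, 0.0451]
ft_force: [-1.3, -0.8, -1.4]
finger_gap: 0.0532
t 19.25 tcp [0.5982 0.1325 0.0432] yaw 1.644 ydown [ 0.003  0.    -1.   ] gap 0.0526 F [-0.5 -0.7 -1.5]
shift mm [-447.  -117.2   88.3] roll deg 4.53
```

View pics/s19.png

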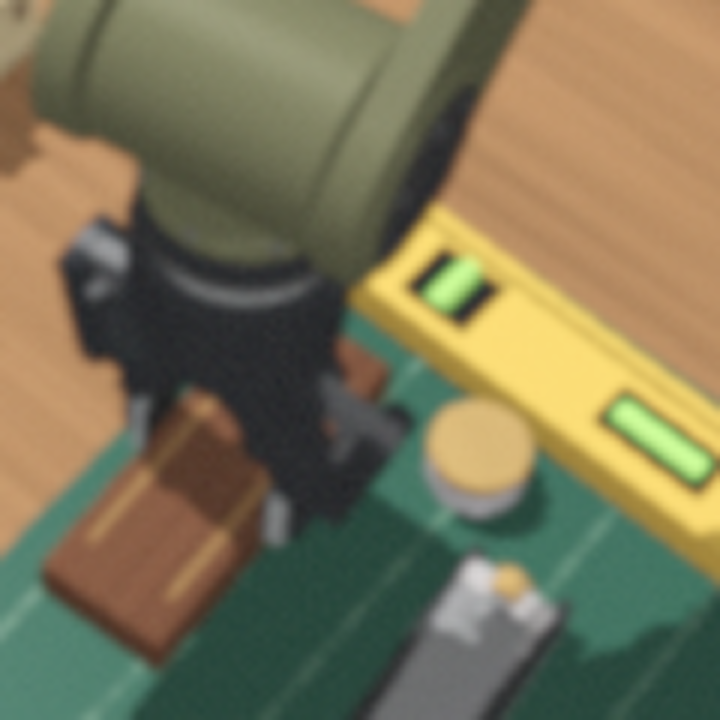

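```bash
python3 -m pendant '[[[0,-0.03,0,0],[0,-0.06,0,0],[0,-0.09,0,0],[-0.02,-0.11,0.004,0.5],[-0.05,-0.118,0.01,1]]]'|grep -E "tcp|force"; python3 -m pendant '[[[-0.04,0,0.008,1],[-0.08,0,0.016,2],[-0.12,0,0.024,2.8],[-0.165,0,0.033,3.4],[-0.2,0,0.041,3.5]]]' |grep -E "tcp|force|gap"; python3 d.py .5425 -.3198 .16 1.565
```

```text
tcp_pos: [0.5914, 0.0822, 0.1607]
ft_force: [-0.1, 0.4, -1.5]
tcp_pos: [0.5604, -0.1224, 0.1585]
ft_force: [0.2, -0.7, -0.8]
finger_gap: 0.0525
t 20.25 tcp [ 0.5604 -0.1224  0.1585] yaw 1.5643 ydown [-0.001  0.    -1.   ] gap 0.0525 F [ 0.2 -0.7 -0.8]
shift mm [-197.6   -1.5   16.6] roll deg -0.04
```

```bash
python3 -m pendant '[[[-0.05,0,0.004,0],[-0.1,0,0.008,0],[-0.15,0,0.012,0],[-0.18,0.01,0.015,0],[-0.1976,0.03,0.0166,0]]]'|grep -E "tcp|force";python3 -m pendant '[[[0,0.03,0,0],[0,0.05,0,0],[0,0.07,0,0],[0,0.08,0,0],[0,0.08,0,0]]]' >/dev/null; python3 -m pendant '[[[0,0,0,0],[0,0,0,0]]]' |grep -E "tcp|force|gap";  python3 d.py .5425 -.3198 .002 1.565
python3 - <<'E'
from ov import *
S=cam("scene");o=[180,140]
im=cv2.resize(S["im"][140:240,180:290,::-1],None,fx=7,fy=7,interpolation=cv2.INTER_CUBIC)
cv2.imwrite("pics/s20.png",im)
E
```

```text
tcp_pos: [0.5431, -0.3206, 0.1292]
ft_force: [0.2, 0.9, -2.4]
tcp_pos: [0.5441, -0.318, 0.0505]
ft_force: [-0.5, 0.3, -1.9]
finger_gap: 0.0528
t 21.45 tcp [ 0.5441 -0.318   0.0505] yaw 1.5655 ydown [ 0.001 -0.001 -1.   ] gap 0.0528 F [-0.5  0.3 -1.9]
shift mm [-1.8 48.5  1.7] roll deg 0.03
```

View pics/s20.png

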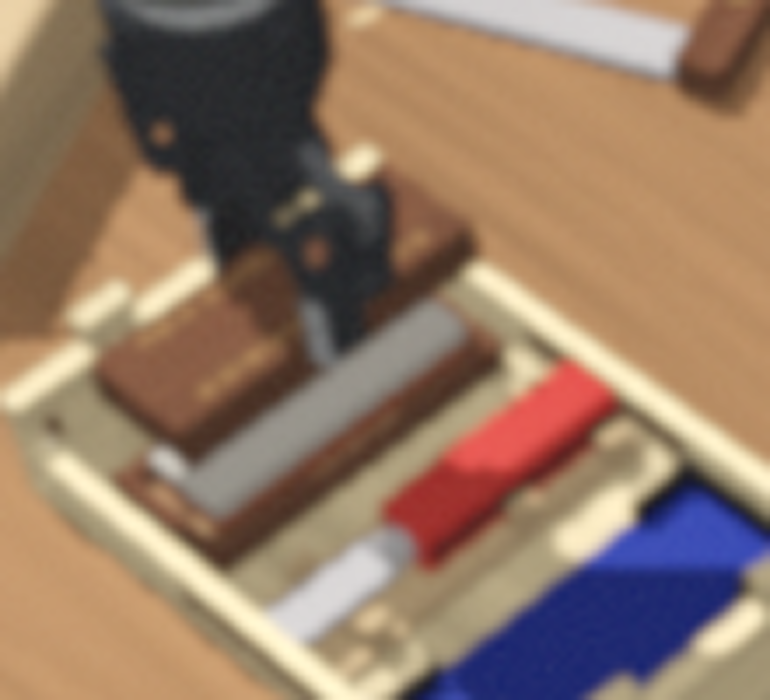

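Run:
```python
from fz import *
S=cam("scene");ss=lambda p:px(p,(180,140),7)
p=arm.sense()["tcp_pos"];print(p)
L=[(.073,.027,0),(.073,-.027,0),(-.073,.027,0)]
gz("lid",[(S,L,ss([(180,440),(98,368),(473,237)]))],[.54,-.32,0],p[2]+.0427)
```

```text
[ 0.54405776 -0.31793739  0.05036582]
lid [ 0.547  -0.3111 -0.0165] rms 0.83
```

```bash
python3 -m pendant '[[[-0.0023,0.01,0.0017,0],[-0.0023,0.02,0.0017,0],[-0.0023,0.026,0.0017,0],[-0.0023,0.03,0.0017,0],[-0.0023,0.03,0.0017,0]]]'|grep -E "tcp|force"; for i in 1 2; do python3 -m pendant '[[[0,0.002,0,0],[0,0.004,0,0],[0,0.005,0,0]]]'|grep -E "tcp|force"; done; python3 d.py .5425 -.3203 .0013 1.565
```

```text
tcp_pos: [0.5417, -0.3198, 0.0185]
ft_force: [-0.0, 0.0, -0.3]
tcp_pos: [0.542, -0.3201, 0.0144]
ft_force: [-1.3, 0.7, -0.7]
tcp_pos: [0.5419, -0.32, 0.0091]
ft_force: [-0.2, -0.4, -0.9]
t 22.65 tcp [ 0.5419 -0.32    0.0091] yaw 1.5655 ydown [-0.  0. -1.] gap 0.0532 F [-0.2 -0.4 -0.9]
shift mm [-0.3  7.8 -0.6] roll deg 0.03
```

Past the stone's top with no contact. Continue down.

```bash
python3 -m pendant '[[[0,0.002,0,0],[0,0.004,0,0],[0,0.006,0,0]]]'|grep -E "tcp|force"; for i in 1 2; do python3 -m pendant '[[[0,0.001,0,0],[0,0.001,0,0],[0,0.001,0,0]]]'|grep -E "tcp|force"; done
```

```text
tcp_pos: [0.542, -0.32, 0.0032]
ft_force: [0.4, 0.1, -1.2]
tcp_pos: [0.542, -0.32, 0.0024]
ft_force: [0.3, 0.0, -0.4]
tcp_pos: [0.542, -0.32, 0.0015]
ft_force: [-0.0, -0.2, -0.4]
```

```bash
python3 -m pendant '[[[0,0.001,0,0],[0,0.001,0,0],[0,0.001,0,0]]]'|grep -E "tcp|force"
```

```text
tcp_pos: [0.5421, -0.3201, 0.0014]
ft_force: [-4.2, 3.8, 8.4]
```

```bash
python3 -m pendant '[[[0,-0.001,0,0],[0,-0.001,0,0],[0,-0.001,0,0],[0,-0.001,0,0],[0,-0.001,0,0]]]' 0.066 40|grep -E "force|gap"; python3 -m pendant '[[[0,-0.01,0,0],[0,-0.03,0,0],[0,-0.06,0,0],[0,-0.09,0,0],[0,-0.13,0,0]]]' |grep -E "tcp|force|gap"; python3 -m pendant '[[[0.03,-0.015,0,0],[0.08,-0.015,0,0],[0.13,-0.015,0,0],[0.18,-0.015,0,0],[0.23,-0.015,0,0]]]' |grep -E "tcp|force|gap";python3 -m pendant '[[[0.05,0,0,0],[0.1,0,0,-1],[0.15,0,0,-2],[0.2,0,0,-3],[0.24,0,0,-4]]]' |grep -E "tcp|force|gap"
python3 - <<'E'
from ov import *
S=cam("scene");T=cam("top");o=[180,140]
cv2.imwrite("pics/s21.png",cv2.resize(S["im"][140:240,180:290,::-1],None,fx=7,fy=7,interpolation=cv2.INTER_CUBIC))
cv2.imwrite("pics/t21.png",cv2.resize(T["im"][170:280,350:510,::-1],None,fx=5,fy=5,interpolation=cv2.INTER_CUBIC))
E
python3 d.py .603 .237 .08 1.682
```

```text
ft_force: [0.4, 0.3, 0.1]
finger_gap: 0.0659
tcp_pos: [0.5414, -0.3197, 0.1323]
ft_force: [0.5, 0.2, 0.4]
finger_gap: 0.0662
tcp_pos: [0.5429, -0.0882, 0.1473]
ft_force: [1.3, -0.5, 0.4]
finger_gap: 0.066
tcp_pos: [0.5441, 0.1526, 0.1474]
ft_force: [0.7, -0.4, 1.1]
finger_gap: 0.0661
t 25.95 tcp [0.544  0.1542 0.1471] yaw 1.6404 ydown [ 0.001  0.001 -1.   ] gap 0.0661 F [ 1.  -0.1 -0.1]
shift mm [ 78.5  67.3 -64.6] roll deg -2.38
```

View pics/s21.png

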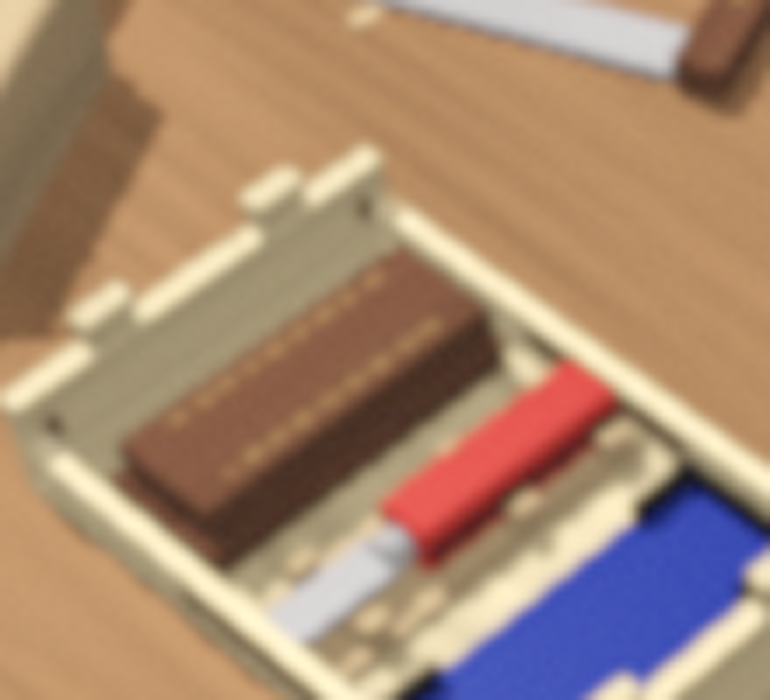

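View pics/t21.png

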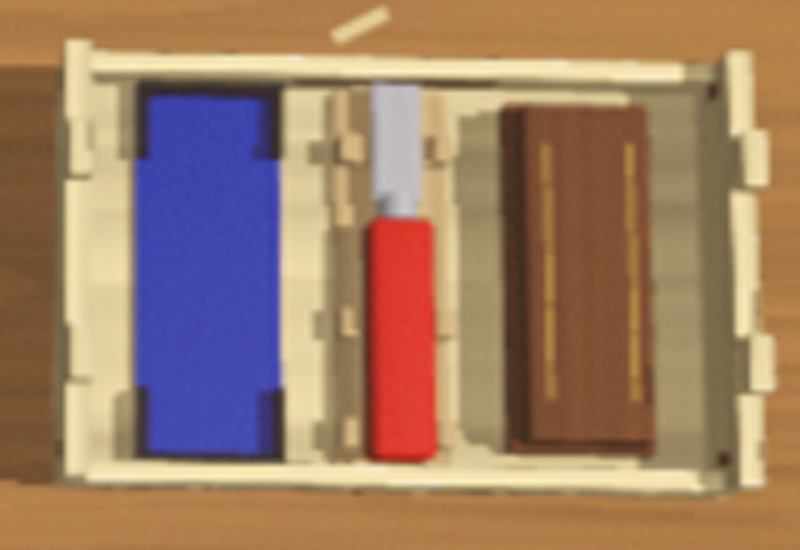

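```bash
python3 -m pendant '[[[0.02,0.01,-0.016,-0.6],[0.04,0.02,-0.032,-1.2],[0.06,0.035,-0.048,-1.8],[0.078,0.05,-0.0646,-2.4],[0.0785,0.067,-0.0646,-2.4]]]' 0.064 40|grep -E "tcp|force"; python3 -m pendant '[[[0,0.015,0,0],[0,0.03,0,0],[0,0.03,0,0],[0,0.03,0,0]]]' |grep -E "tcp|force|gap"; python3 d.py .603 .237 -.017 1.682
python3 - <<'E'
from ov import *
S=cam("scene");o=[320,280]
im=cv2.resize(S["im"][280:400,320:440,::-1],None,fx=6,fy=6,interpolation=cv2.INTER_CUBIC)
outl(S,o,6,im,(.6028,.2371,.111),.15,.044,(.003,.012),(255,255,0))
cv2.imwrite("pics/s22.png",im)
E
```

```text
tcp_pos: [0.6051, 0.2338, 0.0794]
ft_force: [0.1, 0.3, -0.2]
tcp_pos: [0.604, 0.2321, 0.0499]
ft_force: [0.4, -0.1, 0.8]
finger_gap: 0.064
t 26.85 tcp [0.604  0.2321 0.0499] yaw 1.6766 ydown [ 0.  0. -1.] gap 0.064 F [ 0.4 -0.1  0.8]
shift mm [ 5.  66.9  0.5] roll deg -0.31
```

View pics/s22.png

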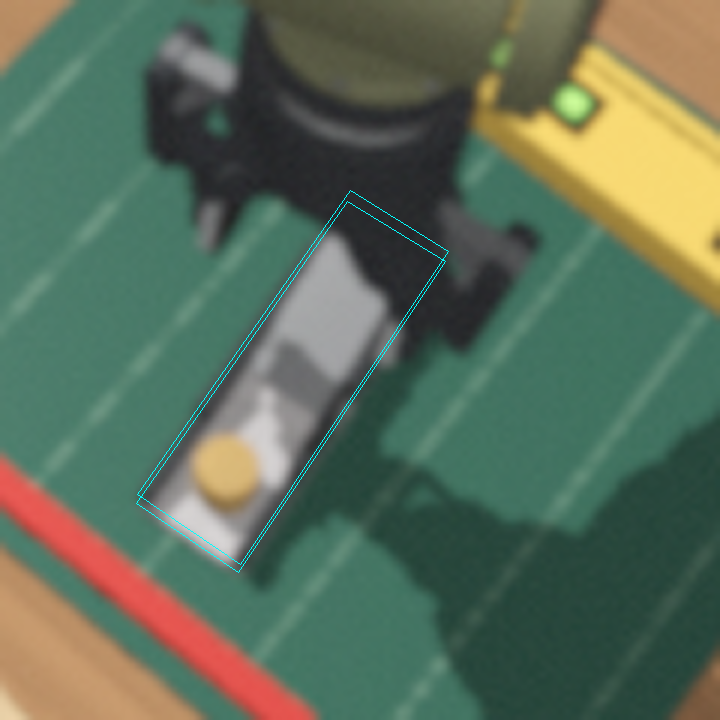

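```bash
python3 -m pendant '[[[0.005,0.005,0.001,-0.3],[0.005,0.025,0.001,-0.3],[0.005,0.045,0.001,-0.3],[0.005,0.06,0.001,-0.3],[0.005,0.067,0.001,-0.3]]]' |grep -E "tcp|force"; python3 -m pendant '[[[0,0,0,0],[0,0,0,0]]]' |grep -E "tcp|force|gap"; python3 d.py .603 .237 -.017 1.682
python3 - <<'E'
from ov import *
S=cam("scene");o=[320,280]
im=cv2.resize(S["im"][280:400,320:440,::-1],None,fx=6,fy=6,interpolation=cv2.INTER_CUBIC)
cv2.imwrite("pics/s23.png",im)
E
```

```text
tcp_pos: [0.6018, 0.2373, -0.0189]
ft_force: [-0.6, 0.3, 0.5]
tcp_pos: [0.6028, 0.2375, -0.0168]
ft_force: [-0.7, 0.3, 0.5]
finger_gap: 0.0638
t 27.6 tcp [ 0.6028  0.2375 -0.0168] yaw 1.6824 ydown [ 0.001  0.    -1.   ] gap 0.0638 F [-0.7  0.3  0.5]
shift mm [-0.6  0.2 -0.1] roll deg 0.03
```

View pics/s23.png

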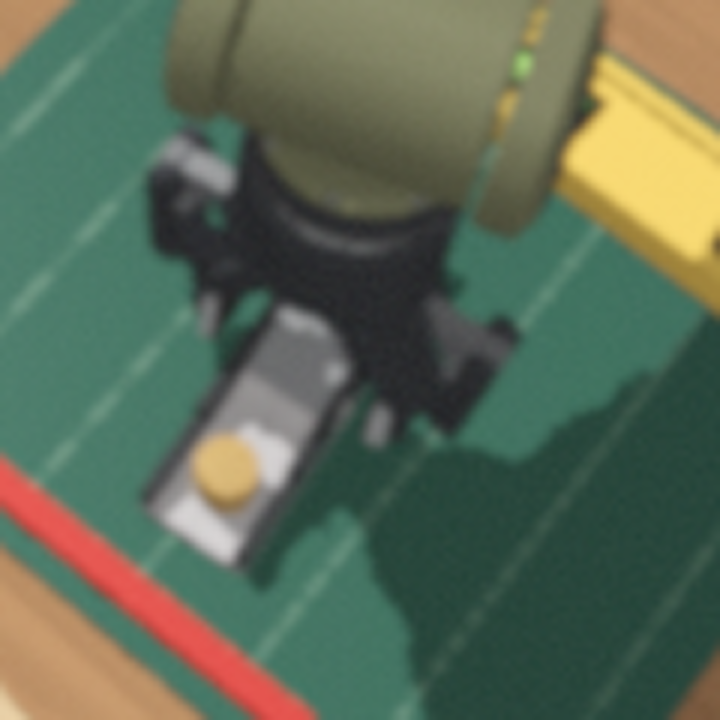

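```bash
python3 -m pendant '[[[0,0,0,0],[0,0,0,0],[0,0,0,0],[0,0,0,0],[0,0,0,0]]]' 0.03 70|grep -E "tcp|force|gap"; python3 -m pendant '[[[0,-0.003,0,0],[0,-0.015,0,0],[0,-0.035,0,0],[0,-0.055,0,0],[0,-0.06,0,0]]]' |grep -E "tcp|force|gap";python3 -m pendant '[[[0,0,0,0],[0,0,0,0]]]' |grep -E "tcp|force|gap";python3 - <<'E'
from ov import *
S=cam("scene");o=[320,280]
im=cv2.resize(S["im"][260:380,310:430,::-1],None,fx=6,fy=6,interpolation=cv2.INTER_CUBIC)
cv2.imwrite("pics/s24.png",im)
E
python3 d.py .543 -.162 .16 1.565
```

```text
tcp_pos: [0.603, 0.2374, -0.0165]
ft_force: [-0.9, -1.7, 6.5]
finger_gap: 0.0426
tcp_pos: [0.6033, 0.2377, 0.0452]
ft_force: [0.3, 0.2, -4.6]
finger_gap: 0.0427
tcp_pos: [0.6018, 0.2372, 0.0414]
ft_force: [-0.2, 0.5, -4.7]
finger_gap: 0.0422
t 28.9 tcp [0.6017 0.2371 0.0412] yaw 1.6824 ydown [-0.002 -0.001 -1.   ] gap 0.0422 F [ 0.2 -0.2 -5.6]
shift mm [-390.2 -118.5  103. ] roll deg 6.73
```

View pics/s24.png

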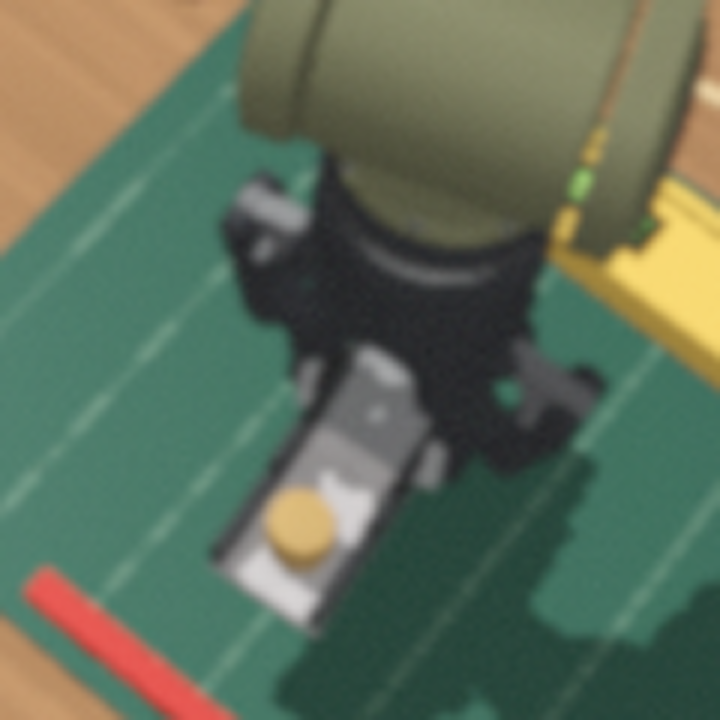

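Plane held (gap 42 mm, about 5 N of weight). Lift and carry; bottle lies clear at x ≥ 0.65.

```bash
python3 -m pendant '[[[0,-0.03,0,0],[0,-0.06,0.01,0],[0,-0.09,0.02,0],[-0.02,-0.11,0.035,0.5],[-0.05,-0.118,0.05,1]]]'|grep -E "tcp|force"; python3 -m pendant '[[[-0.04,0,0.008,1],[-0.08,0,0.012,2],[-0.12,0,0.02,3],[-0.16,0,0.03,4],[-0.2,0,0.035,5]]]' |grep -E "tcp|force|gap"; python3 d.py .543 -.162 .16 1.565
```

```text
tcp_pos: [0.558, 0.1826, 0.1616]
ft_force: [0.4, -0.2, -5.0]
tcp_pos: [0.5412, -0.0219, 0.1596]
ft_force: [1.1, 1.0, -4.5]
finger_gap: 0.0423
t 29.9 tcp [ 0.5412 -0.0219  0.1596] yaw 1.577 ydown [-0.002  0.    -1.   ] gap 0.0423 F [ 1.1  1.  -4.5]
shift mm [-140.2   -0.5   -0.9] roll deg 0.69
```

```bash
python3 -m pendant '[[[-0.04,0,0,0.3],[-0.08,0,0,0.7],[-0.12,0,-0.001,0.7],[-0.1402,0.02,-0.001,0.7],[-0.1402,0.05,-0.001,0.7]]]'|grep -E "tcp|force";python3 -m pendant '[[[0,0.03,0,0],[0,0.05,0,0],[0,0.06,0,0],[0,0.06,0,0]]]' >/dev/null; python3 -m pendant '[[[0,0,0,0],[0,0,0,0]]]' |grep -E "tcp|force|gap";  python3 d.py .543 -.162 -.008 1.565
python3 - <<'E'
from ov import *
S=cam("scene");T=cam("top");o=[200,160]
im=cv2.resize(S["im"][160:270,200:310,::-1],None,fx=6,fy=6,interpolation=cv2.INTER_CUBIC)
cv2.imwrite("pics/s25r.png",im)
p=arm.sense()["tcp_pos"];zz=p[2]+.0198
outl(S,o,6,im,(p[0],p[1],-.008),.15,.044,(zz,zz+.009),(255,255,0))
outl(S,o,6,im,(.543,-.162,-.006),.168,.064,(.022,),(0,255,255))
cv2.imwrite("pics/s25.png",im)
cv2.imwrite("pics/t25.png",cv2.resize(T["im"][170:280,350:510,::-1],None,fx=5,fy=5,interpolation=cv2.INTER_CUBIC))
E
```

```text
tcp_pos: [0.5444, -0.1635, 0.1102]
ft_force: [0.5, 1.2, -6.6]
tcp_pos: [0.5448, -0.1607, 0.0516]
ft_force: [0.4, -0.6, -4.9]
finger_gap: 0.0422
t 31.0 tcp [ 0.5448 -0.1607  0.0516] yaw 1.5656 ydown [ 0.002 -0.001 -1.   ] gap 0.0422 F [ 0.4 -0.6 -4.9]
shift mm [-1.3 59.6  1.9] roll deg 0.03
```

View pics/s25.png

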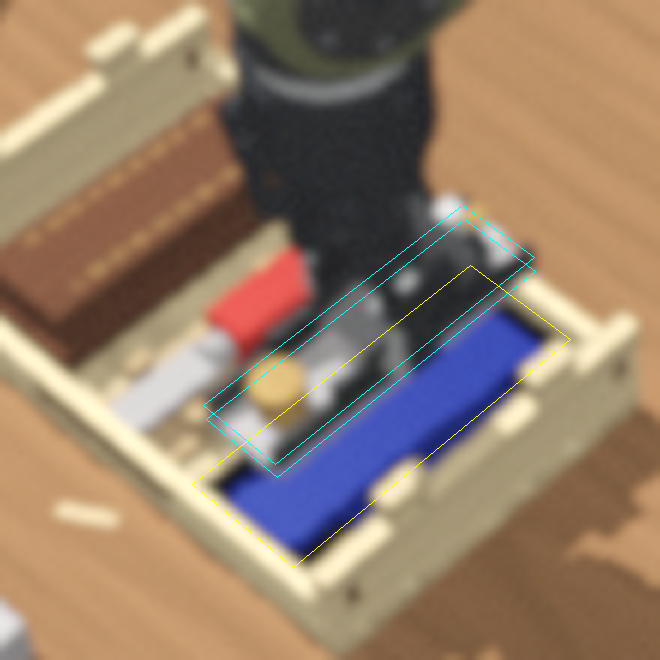

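View pics/t25.png

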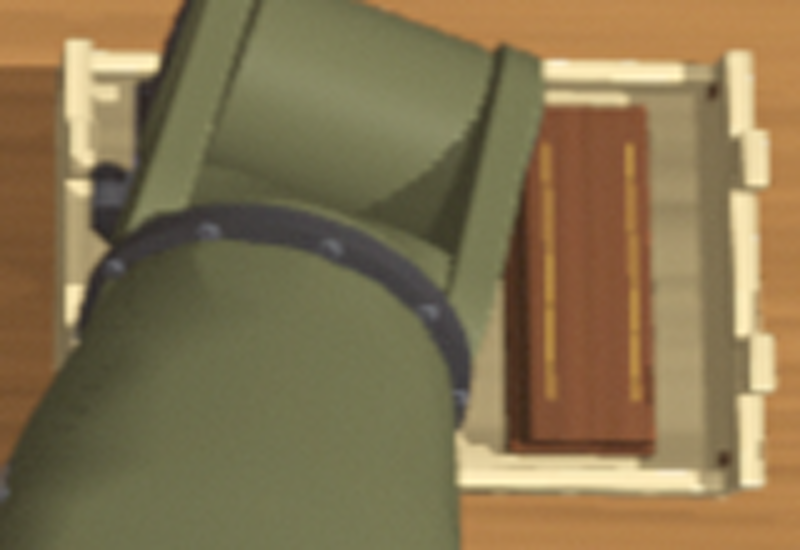

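```bash
python3 -m pendant '[[[-0.0013,0.012,0.0017,0],[-0.0013,0.025,0.0017,0],[-0.0013,0.033,0.0017,0],[-0.0013,0.04,0.0017,0],[-0.0013,0.04,0.0017,0]]]'|grep -E "tcp|force"; python3 -m pendant '[[[0,0.0,0,0],[0,0.002,0,0],[0,0.004,0,0]]]'|grep -E "tcp|force"; python3 d.py .543 -.162 -.008 1.565
python3 - <<'E'
from ov import *
S=cam("scene");o=[200,160]
im=cv2.resize(S["im"][160:270,200:310,::-1],None,fx=6,fy=6,interpolation=cv2.INTER_CUBIC)
cv2.imwrite("pics/s26.png",im)
E
```

```text
tcp_pos: [0.5418, -0.1616, 0.009]
ft_force: [0.2, -0.2, -4.2]
tcp_pos: [0.5427, -0.1619, 0.0067]
ft_force: [-0.2, -0.3, -4.5]
t 31.9 tcp [ 0.5427 -0.1619  0.0067] yaw 1.5655 ydown [ 0.001 -0.    -1.   ] gap 0.0428 F [-0.2 -0.3 -4.5]
shift mm [-0.1 14.7 -0.3] roll deg 0.03
```

View pics/s26.png

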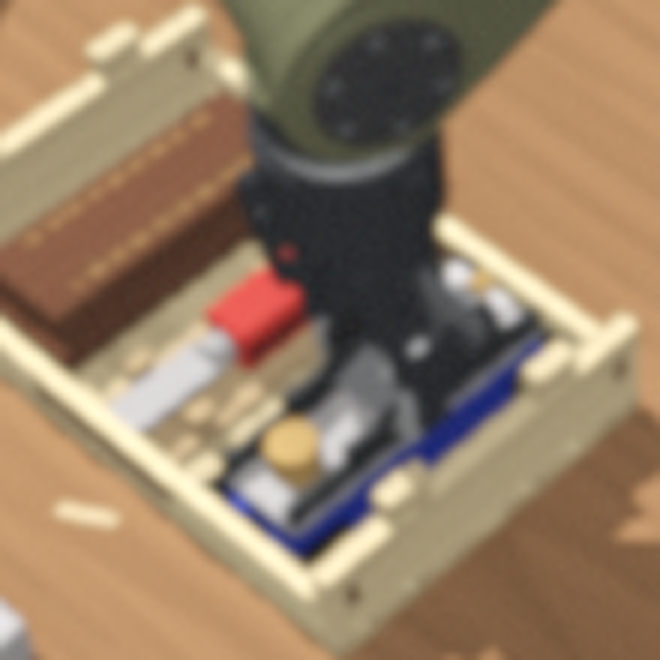

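```bash
for i in 1 2 ; do python3 -m pendant '[[[0,0.002,0,0],[0,0.003,0,0],[0,0.004,0,0]]]'|grep -E "tcp|force"; done; python3 -m pendant '[[[0,0.002,0,0],[0,0.003,0,0],[0,0.004,0,0]]]'|grep -E "tcp|force"
```

```text
tcp_pos: [0.5424, -0.1618, 0.0023]
ft_force: [-0.7, -0.6, -4.7]
tcp_pos: [0.5425, -0.1618, -0.0017]
ft_force: [-0.1, 0.5, -4.0]
tcp_pos: [0.5424, -0.1618, -0.0057]
ft_force: [0.5, -0.3, -4.4]
```

```bash
python3 -m pendant '[[[0,0.001,0,0],[0,0.001,0,0],[0,0.001,0,0]]]'|grep -E "tcp|force"
```

```text
tcp_pos: [0.5425, -0.1618, -0.0066]
ft_force: [0.3, -0.2, -4.4]
```

```bash
for i in 1 2; do python3 -m pendant '[[[0,0.001,0,0],[0,0.001,0,0],[0,0.001,0,0]]]'|grep -E "tcp|force"; done
```

```text
tcp_pos: [0.5426, -0.1619, -0.0075]
ft_force: [-0.9, 1.1, -2.8]
tcp_pos: [0.5426, -0.1619, -0.0075]
ft_force: [-7.3, 2.8, 11.6]
```

```bash
python3 -m pendant '[[[0,-0.001,0,0],[0,-0.001,0,0],[0,-0.001,0,0],[0,-0.001,0,0],[0,-0.001,0,0]]]' 0.059 40|grep -E "force|gap"; python3 -m pendant '[[[0,-0.01,0,0],[0,-0.03,0,0],[0,-0.06,0,0],[0,-0.09,0,0],[0,-0.13,0,0]]]' |grep -E "tcp|force|gap"; python3 -m pendant '[[[0.03,-0.015,0,5],[0.07,-0.015,0.01,13],[0.11,-0.015,0.02,21],[0.15,-0.015,0.035,29],[0.19,-0.015,0.05,37]]]' 0.072 40|grep -E "tcp|force|gap"; python3 d.py .445 .233 .12 -.0205
python3 - <<'E'
from ov import *
S=cam("scene");T=cam("top");o=[180,140]
cv2.imwrite("pics/s27.png",cv2.resize(S["im"][160:270,200:310,::-1],None,fx=6,fy=6,interpolation=cv2.INTER_CUBIC))
cv2.imwrite("pics/t27.png",cv2.resize(T["im"][170:280,350:510,::-1],None,fx=5,fy=5,interpolation=cv2.INTER_CUBIC))
E
```

```text
ft_force: [0.2, 0.5, -0.3]
finger_gap: 0.0593
tcp_pos: [0.5418, -0.1616, 0.1234]
ft_force: [0.5, -0.3, -0.8]
finger_gap: 0.0596
tcp_pos: [0.4927, 0.0299, 0.1382]
ft_force: [0.5, -0.3, -0.2]
finger_gap: 0.0718
t 35.25 tcp [0.4927 0.0299 0.1382] yaw 0.9137 ydown [ 0.001 -0.    -1.   ] gap 0.0718 F [ 0.5 -0.3 -0.2]
shift mm [131.7  18.1 161.9] roll deg 53.53
```

View pics/s27.png

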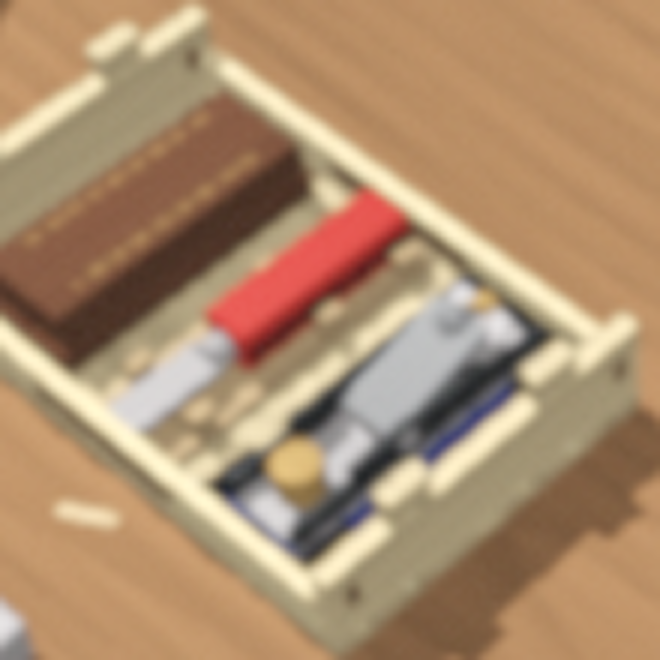

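View pics/t27.png

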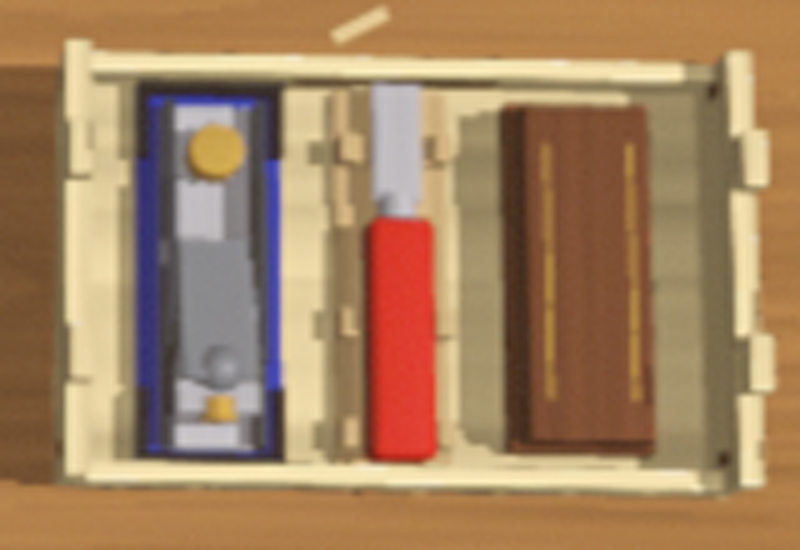

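```bash
python3 -m pendant '[[[0.025,0,0.03,8],[0.05,0,0.06,16],[0.075,0,0.09,24],[0.1,0,0.12,32],[0.12,0,0.145,40]]]' |grep -E "tcp|force|gap"; python3 d.py .445 .233 .08 -.0205
```

```text
tcp_pos: [0.4506, 0.2133, 0.1382]
ft_force: [0.2, -0.1, -0.0]
finger_gap: 0.072
t 35.85 tcp [0.4506 0.2133 0.1382] yaw 0.2174 ydown [ 0.001  0.    -1.   ] gap 0.072 F [ 0.2 -0.1 -0. ]
shift mm [-1.3 58.2 20.5] roll deg 13.63
```

```bash
python3 -m pendant '[[[0,0.01,0.01,7],[-0.001,0.03,0.02,13.6],[-0.001,0.058,0.0205,13.6],[-0.001,0.058,0.0205,13.6],[-0.001,0.058,0.0205,13.6]]]' |grep -E "tcp|force|gap"; python3 d.py .445 .233 -.015 -.0205
python3 - <<'E'
from ov import *
S=cam("scene");o=[340,220]
im=cv2.resize(S["im"][220:370,340:490,::-1],None,fx=5,fy=5,interpolation=cv2.INTER_CUBIC)
cv2.imwrite("pics/s28.png",im)
E
```

```text
tcp_pos: [0.4458, 0.2313, 0.0802]
ft_force: [-0.2, 0.1, 0.4]
finger_gap: 0.0717
t 36.35 tcp [0.4458 0.2313 0.0802] yaw -0.015 ydown [ 0. -0. -1.] gap 0.0717 F [-0.2  0.1  0.4]
shift mm [-0.8 95.2  1.7] roll deg 0.31
```

View pics/s28.png

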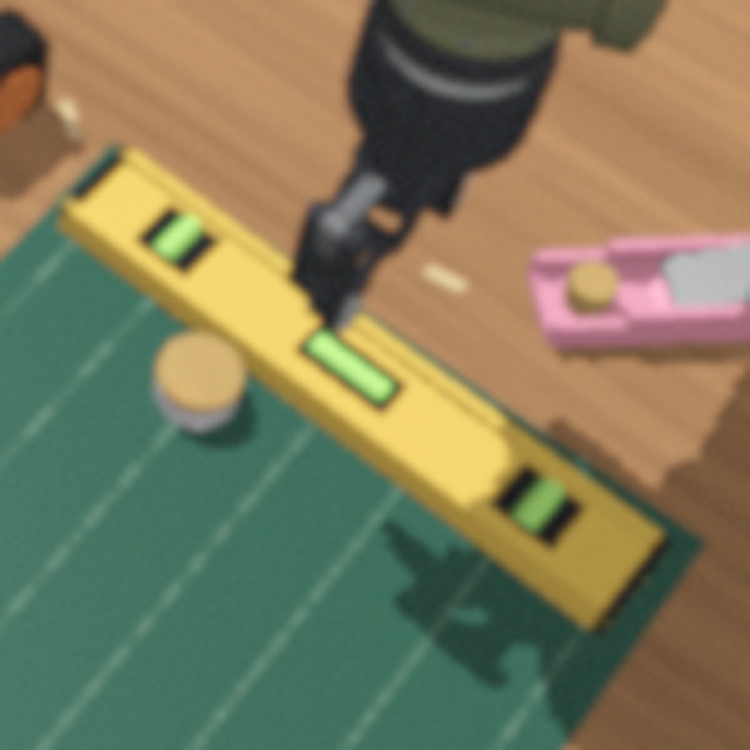

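```bash
python3 -m pendant '[[[-0.001,0.025,0.0017,0.3],[-0.001,0.05,0.0017,0.3],[-0.001,0.07,0.0017,0.3],[-0.001,0.07,0.0017,0.3],[-0.001,0.07,0.0017,0.3]]]' |grep -E "tcp|force|gap"
python3 - <<'E'
from ov import *
S=cam("scene");o=[340,220]
im=cv2.resize(S["im"][220:370,340:490,::-1],None,fx=5,fy=5,interpolation=cv2.INTER_CUBIC)
cv2.imwrite("pics/s29.png",im)
E
```

```text
tcp_pos: [0.4453, 0.2334, 0.0109]
ft_force: [0.8, -0.5, 0.4]
finger_gap: 0.0723
```

View pics/s29.png

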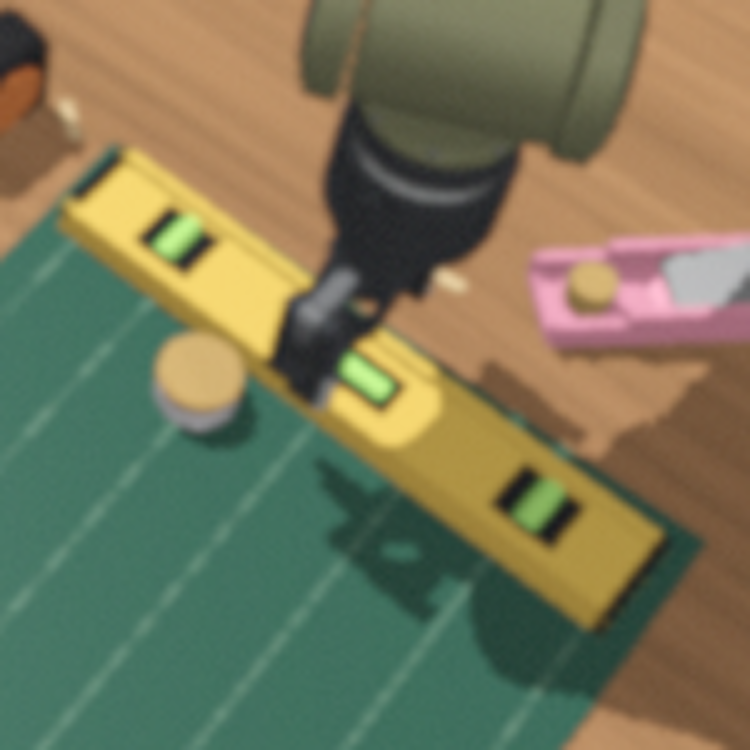

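```bash
python3 -m pendant '[[[0,0.006,0,0],[0,0.012,0,0],[0,0.018,0,0],[0,0.025,0,0],[0,0.025,0,0]]]' |grep -E "tcp|force|gap"
python3 - <<'E'
from ov import *
S=cam("scene");o=[340,220]
im=cv2.resize(S["im"][220:370,340:490,::-1],None,fx=5,fy=5,interpolation=cv2.INTER_CUBIC)
cv2.imwrite("pics/s30.png",im)
E
python3 d.py
```

```text
tcp_pos: [0.4438, 0.233, -0.0167]
ft_force: [-0.1, -0.5, 0.0]
finger_gap: 0.072
t 37.5 tcp [ 0.4441  0.2332 -0.0162] yaw -0.021 ydown [-0.001 -0.    -1.   ] gap 0.0721 F [ 0.2  0.  -0.4]
```

View pics/s30.png

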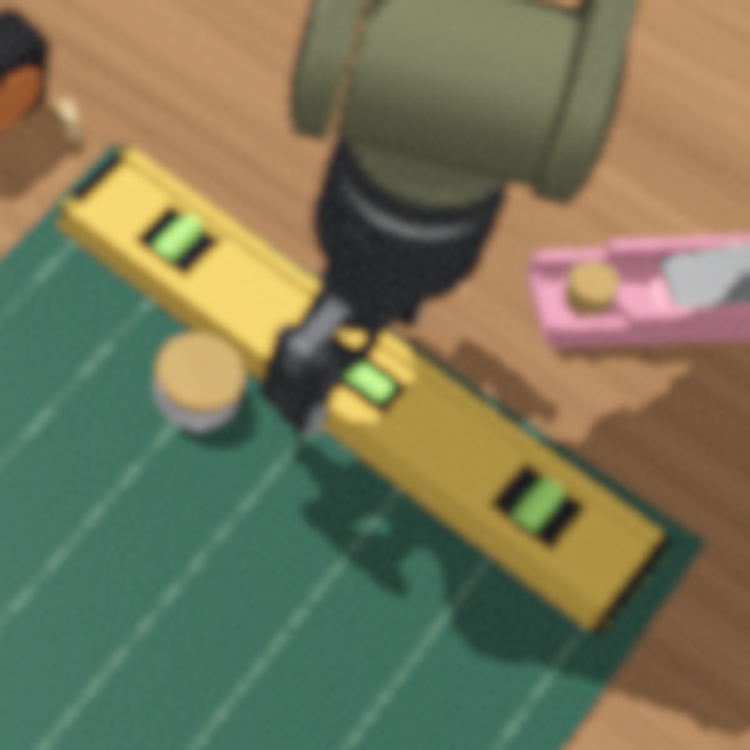

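```bash
python3 -m pendant '[[[0,0,0,0],[0,0,0,0],[0,0,0,0],[0,0,0,0],[0,0,0,0]]]' 0.035 50|grep -E "tcp|force|gap"; python3 -m pendant '[[[0,-0.003,0,0],[0,-0.015,0,0],[0,-0.035,0,0],[0,-0.055,0,0],[0,-0.06,0,0]]]' |grep -E "tcp|force|gap";python3 -m pendant '[[[0,0,0,0],[0,0,0,0]]]' |grep -E "tcp|force|gap";python3 - <<'E'
from ov import *
S=cam("scene");o=[340,200]
im=cv2.resize(S["im"][200:350,340:490,::-1],None,fx=5,fy=5,interpolation=cv2.INTER_CUBIC)
p=arm.sense()["tcp_pos"];print(p);zz=p[2]+.0159
cv2.imwrite("pics/s31r.png",im)
outl(S,o,5,im,(.4445,.233,1.5503),.32,.05,(zz+.003,zz+.025),(255,0,0))
cv2.imwrite("pics/s31.png",im)
E
python3 d.py .5425 -.2415 .2 -.006
```

```text
tcp_pos: [0.4447, 0.2334, -0.0151]
ft_force: [-2.1, -1.1, 5.4]
finger_gap: 0.0484
tcp_pos: [0.4453, 0.2337, 0.0468]
ft_force: [0.4, 0.1, -3.1]
finger_gap: 0.0487
tcp_pos: [0.444, 0.2331, 0.0437]
ft_force: [0.1, 0.1, -3.2]
finger_gap: 0.0485
[0.44391186 0.2330502  0.0435523 ]
t 38.75 tcp [0.4439 0.2331 0.0436] yaw -0.021 ydown [-0.001 -0.001 -1.   ] gap 0.0487 F [-0.2 -0.1 -1.9]
shift mm [ 108.3 -156.3 -472.5] roll deg -0.86
```

View pics/s31.png

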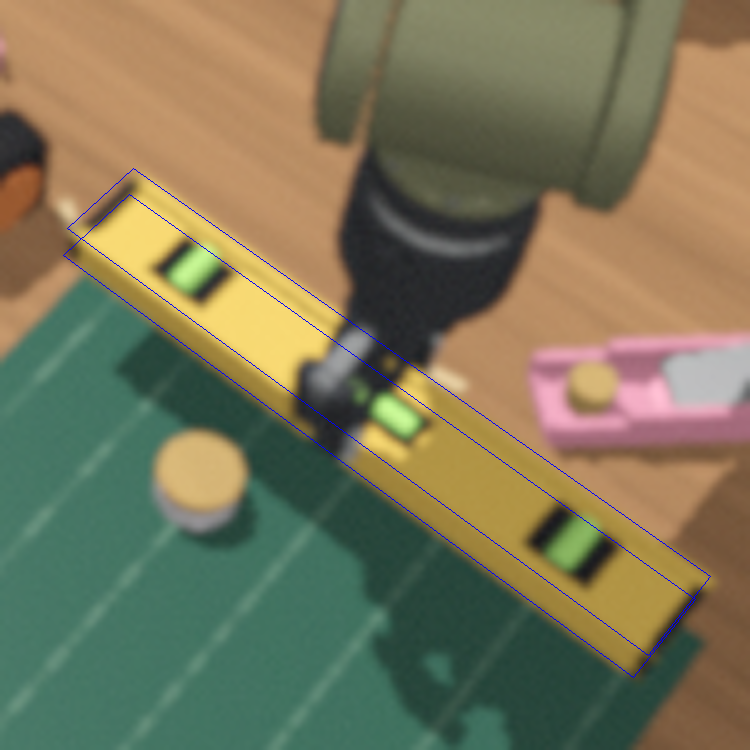

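```bash
python3 -m pendant '[[[0,-0.03,0,0],[0,-0.06,0,0],[0,-0.09,0,0],[0,-0.12,-0.02,0],[0.01,-0.14,-0.05,0]]]'|grep -E "tcp|force"; python3 -m pendant '[[[0.01,0,-0.04,0],[0.02,0,-0.08,0],[0.03,0,-0.12,0],[0.04,0,-0.16,-0.4],[0.05,0,-0.2,-0.8]]]' |grep -E "tcp|force|gap"; python3 d.py .5425 -.2415 .18 -.006
```

```text
tcp_pos: [0.4529, 0.1834, 0.1855]
ft_force: [1.7, -0.4, -3.2]
tcp_pos: [0.499, -0.0196, 0.1835]
ft_force: [0.9, -0.2, -3.4]
finger_gap: 0.0486
t 39.75 tcp [ 0.499  -0.0196  0.1835] yaw -0.0068 ydown [-0.001  0.    -1.   ] gap 0.0486 F [ 0.9 -0.2 -3.4]
shift mm [  45.1    3.4 -221.6] roll deg -0.05
```

```bash
python3 -m pendant '[[[0.01,0,-0.045,0],[0.02,0,-0.09,0],[0.03,0,-0.135,0],[0.04,0,-0.18,0],[0.0451,0,-0.2216,0]]]' |grep -E "tcp|force|gap"; python3 -m pendant '[[[0,0.02,0,0],[0,0.045,0,0],[0,0.07,0,0],[0,0.085,0,0],[0,0.085,0,0]]]' >/dev/null;python3 -m pendant '[[[0,0,0,0],[0,0,0,0]]]' |grep -E "tcp|force|gap"
python3 - <<'E'
from ov import *
S=cam("scene");T=cam("top");o=[165,120]
im=cv2.resize(S["im"][120:270,165:315,::-1],None,fx=5,fy=5,interpolation=cv2.INTER_CUBIC)
p=arm.sense()["tcp_pos"];print(p);zz=p[2]+.0153
outl(S,o,5,im,(p[0]+.0005,p[1],1.564),.32,.05,(zz+.003,zz+.025),(255,0,0))
outl(S,o,5,im,(.5425,-.2415,1.564),.32,.05,(.056,),(0,0,255))
cv2.imwrite("pics/s32.png",im)
cv2.imwrite("pics/t32.png",cv2.resize(T["im"][160:290,340:520,::-1],None,fx=4,fy=4,interpolation=cv2.INTER_CUBIC))
E
python3 d.py .5425 -.2415 .038 -.006
```

```text
tcp_pos: [0.5426, -0.2419, 0.183]
ft_force: [0.1, 0.2, -2.9]
finger_gap: 0.0486
tcp_pos: [0.5433, -0.2401, 0.1007]
ft_force: [0.3, -0.5, -3.2]
finger_gap: 0.0486
[ 0.54311856 -0.24001501  0.10053281]
t 41.05 tcp [ 0.5431 -0.24    0.1005] yaw -0.007 ydown [ 0.002 -0.001 -1.   ] gap 0.0486 F [-0.3 -0.5 -2.5]
shift mm [-0.7 62.5 -1.4] roll deg -0.06
```

View pics/s32.png

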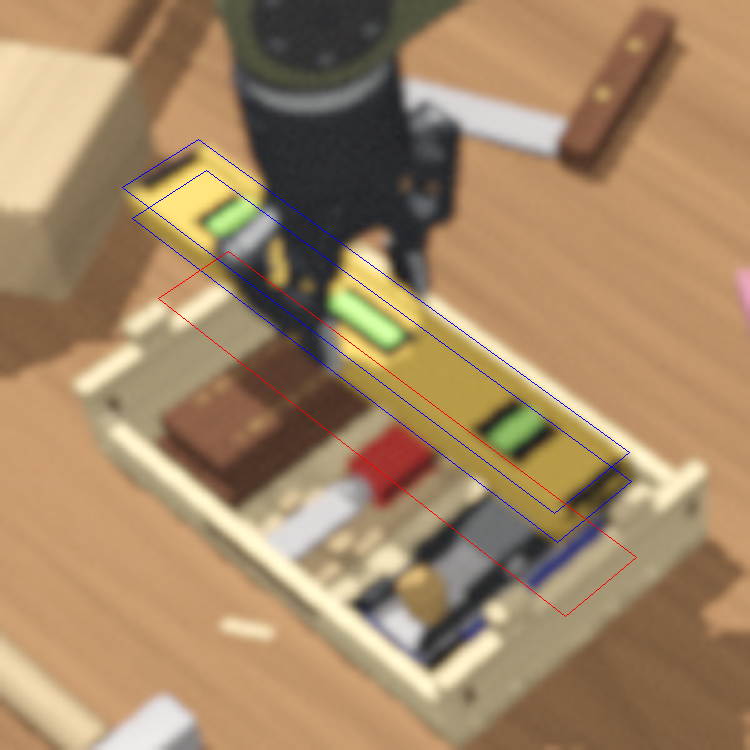

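View pics/t32.png

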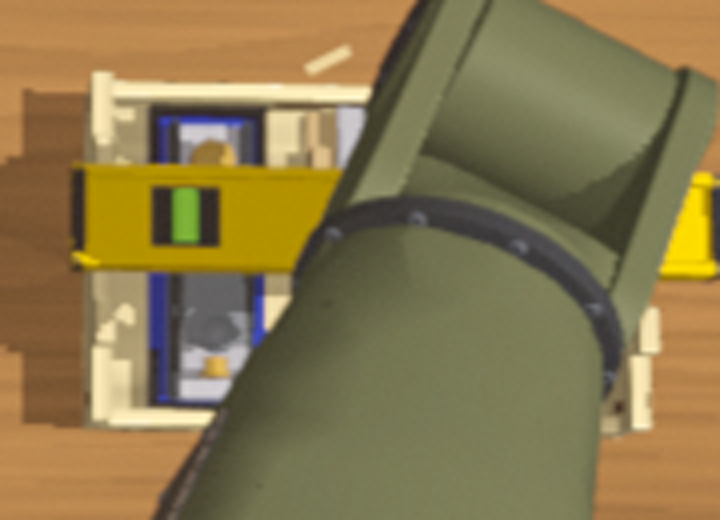

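```bash
python3 -m pendant '[[[-0.0005,0.01,-0.001,0],[-0.0005,0.02,-0.0014,0],[-0.0005,0.03,-0.0014,0],[-0.0005,0.035,-0.0014,0],[-0.0005,0.035,-0.0014,0]]]' >/dev/null;python3 -m pendant '[[[0,0.004,0,0],[0,0.008,0,0]]]' |grep -E "tcp|force|gap"
python3 - <<'E'
from ov import *
S=cam("scene");T=cam("top");o=[165,120]
im=cv2.resize(S["im"][120:270,165:315,::-1],None,fx=5,fy=5,interpolation=cv2.INTER_CUBIC)
cv2.imwrite("pics/s33.png",im)
cv2.imwrite("pics/t33.png",cv2.resize(T["im"][160:290,340:520,::-1],None,fx=4,fy=4,interpolation=cv2.INTER_CUBIC))
E
python3 d.py .5425 -.2415 .038 -.006
```

```text
tcp_pos: [0.5424, -0.2413, 0.0565]
ft_force: [-0.6, 0.2, -2.7]
finger_gap: 0.0488
t 41.85 tcp [ 0.5419 -0.2411  0.0559] yaw -0.0071 ydown [-0.001  0.    -1.   ] gap 0.0486 F [ 0.5 -0.5 -4. ]
shift mm [ 0.6 17.9 -0.4] roll deg -0.06
```

View pics/s33.png

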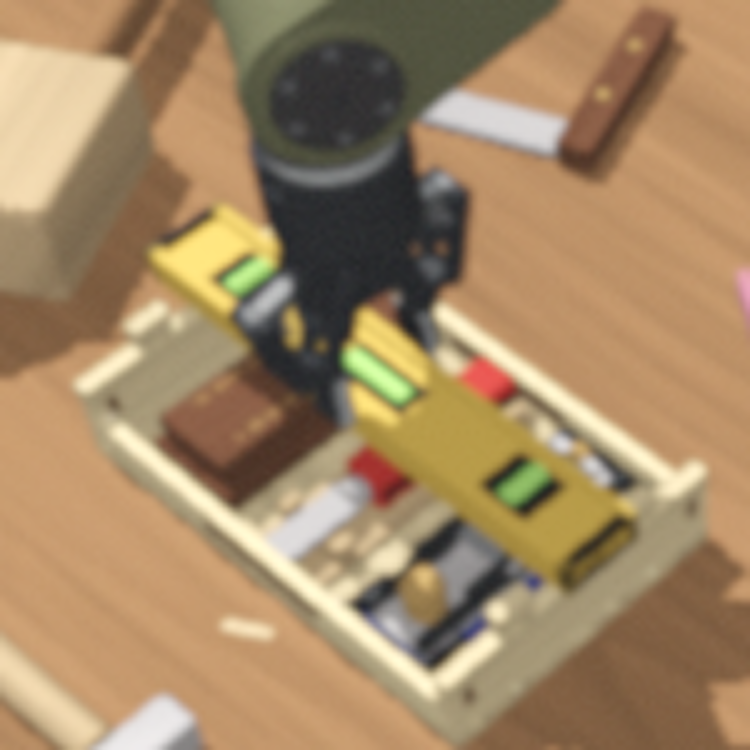

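View pics/t33.png

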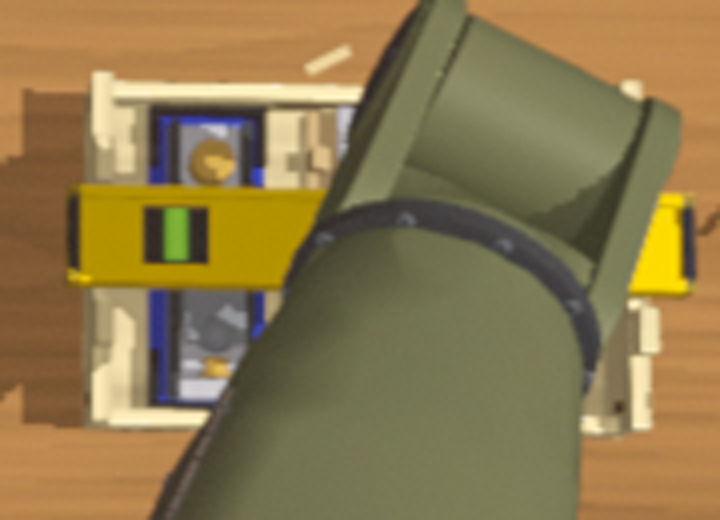

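```bash
python3 -m pendant '[[[0,0.003,0,0],[0,0.006,0,0],[0,0.009,0,0],[0,0.012,0,0],[0,0.015,0,0]]]' |grep -E "tcp|force";python3 -m pendant '[[[0,0,0,0],[0,0.001,0,0],[0,0.001,0,0]]]' |grep -E "tcp|force"
```

```text
tcp_pos: [0.5421, -0.2412, 0.0411]
ft_force: [0.1, -0.4, -2.8]
tcp_pos: [0.5421, -0.2412, 0.0404]
ft_force: [-0.1, 0.4, -2.3]
```

```bash
for i in 1 2; do python3 -m pendant '[[[0,0.001,0,0],[0,0.001,0,0],[0,0.001,0,0]]]' |grep -E "tcp|force"; done
```

```text
tcp_pos: [0.5421, -0.2412, 0.0394]
ft_force: [0.2, 0.7, -2.4]
tcp_pos: [0.5421, -0.2412, 0.0384]
ft_force: [-0.4, 1.3, -2.3]
```

```bash
for i in 1; do python3 -m pendant '[[[0,0.001,0,0],[0,0.001,0,0],[0,0.001,0,0]]]' |grep -E "tcp|force"; done
```

```text
tcp_pos: [0.5422, -0.2413, 0.0379]
ft_force: [-3.4, 0.4, 5.4]
```

```bash
python3 -m pendant '[[[0,-0.001,0,0],[0,-0.001,0,0],[0,-0.001,0,0],[0,-0.001,0,0],[0,-0.001,0,0]]]' 0.07 40|grep -E "force|gap"; python3 -m pendant '[[[0,-0.01,0,0],[0,-0.03,0,0],[0,-0.06,0,0],[0,-0.09,0,0],[0,-0.13,0,0]]]' |grep -E "tcp|force|gap"; python3 -m pendant '[[[-0.01,-0.02,0.04,0],[-0.02,-0.02,0.08,0],[-0.03,-0.02,0.12,0],[-0.04,-0.02,0.16,0],[-0.05,-0.02,0.2,0]]]' |grep -E "tcp|force|gap";python3 -m pendant '[[[0,0,0.04,0],[0,0,0.04,0],[0,0,0.04,0]]]' |grep -E "tcp|force|gap"
python3 - <<'E'
from ov import *
S=cam("scene");T=cam("top");o=[165,120]
im=cv2.resize(S["im"][130:270,165:315,::-1],None,fx=5,fy=5,interpolation=cv2.INTER_CUBIC)
cv2.imwrite("pics/s34.png",im)
cv2.imwrite("pics/s34f.png",S["im"][:,:,::-1])
cv2.imwrite("pics/t34.png",cv2.resize(T["im"][160:290,340:520,::-1],None,fx=4,fy=4,interpolation=cv2.INTER_CUBIC))
E
```

```text
ft_force: [0.4, 0.2, 0.6]
finger_gap: 0.0701
tcp_pos: [0.5415, -0.2409, 0.1693]
ft_force: [0.0, -0.0, 0.2]
finger_gap: 0.0701
tcp_pos: [0.4929, -0.0394, 0.1893]
ft_force: [1.4, 0.2, 0.6]
finger_gap: 0.0701
tcp_pos: [0.4939, -0.0004, 0.1891]
ft_force: [-0.5, -0.6, 0.5]
finger_gap: 0.0702
```

View pics/s34.png

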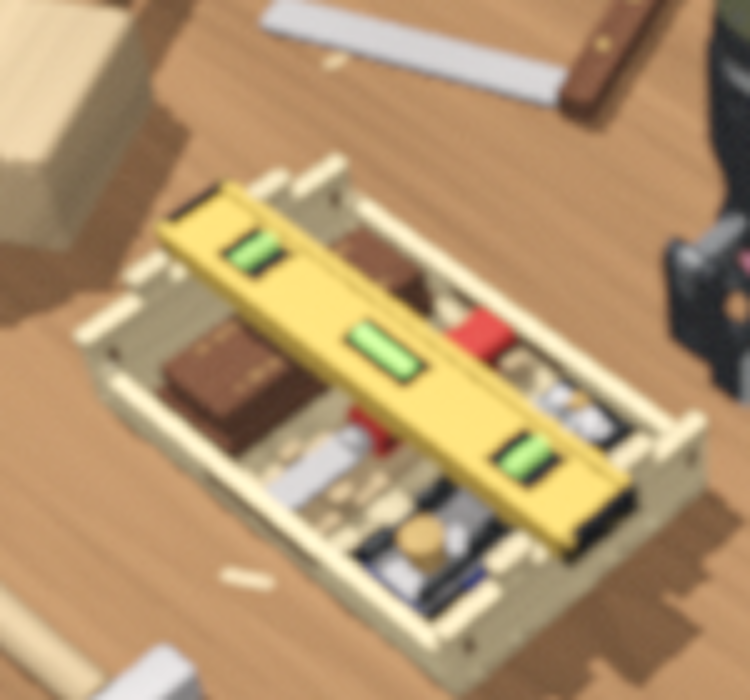

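View pics/t34.png

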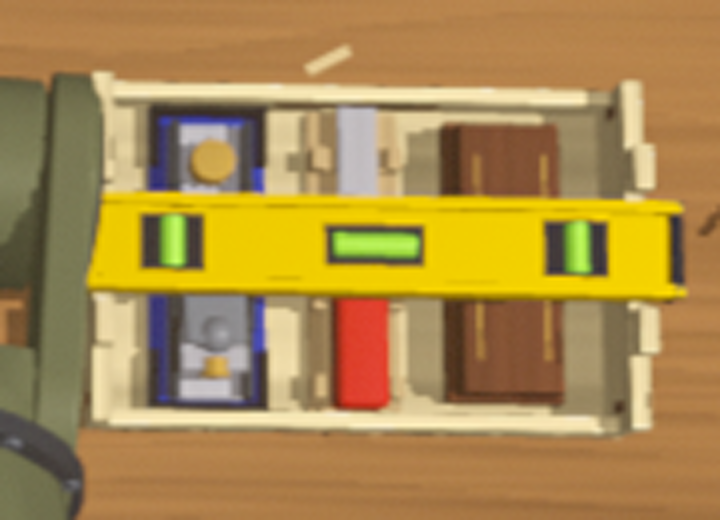

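View pics/s34f.png

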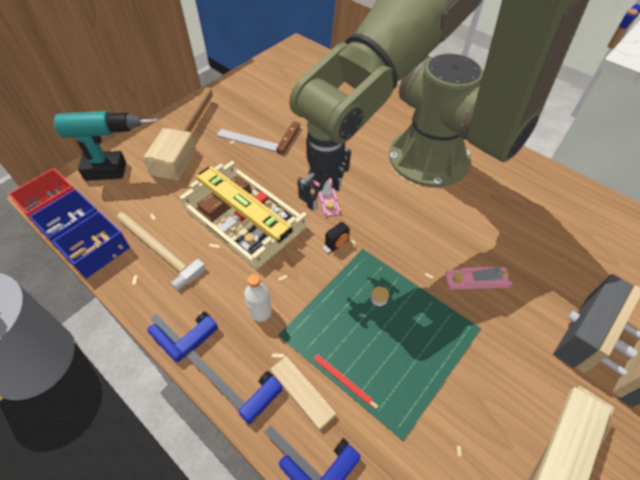

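```bash
python3 - <<'E'
from fz import *
T=cam("top");S=cam("scene")
ss=lambda p:px(p,(165,130),5);tt=lambda p:px(p,(340,160),4)
L=[(.16,.025,0),(.16,-.025,0),(-.16,-.025,0),(-.16,.025,0)]
b=ss([(635,487),(570,543),(160,228),(225,183)])
gz("level scn",[(S,L,b)],[.54,-.24,1.56],.078)
L=[(-.16,-.025,0),(-.16,.025,0),(0,0,0)]
gz("level top",[(T,L,tt([(684,203),(686,298),(375,245)]))],[.54,-.24,1.56],.078)
L=rect(.186,.292);gz("tray scn",[(S,L,ss([(440,640),(78,335),(338,158),(705,418)]))],[.54,-.24,0],.056)
E
python3 d.py
python3 - <<'E'
from workcell import arm
print(arm.close_job())
E
```

```text
level scn [ 0.5435 -0.2359  1.5653] rms 0.77
level top [ 0.5407 -0.2405  1.5633] rms 0.17
tray scn [ 0.545  -0.2393 -0.0125] rms 0.62
t 45.55 tcp [ 0.4939 -0.0018  0.1885] yaw -0.0084 ydown [-0. -0. -1.] gap 0.0699 F [ 1.  -0.2  0.1]
the job is handed in; nothing more can be done
None
```

The tray is packed and I handed the job in at about 45.6 s. The stone went into its box, then the lid over it, then the plane into its blue bay, and last the level across both notches. Every piece was lowered until the wrist force showed it touching its seat, and only then released.

**What the last checks showed**
- **Seating:** Each piece touched down within about 1 mm of the height expected for its seat.
- **Level:** The final pictures put it within about 4 mm of the tray centre along the tray and 2 mm across, and within 0.02 rad of its direction.
- **Lid and plane:** Both looked flush in their places. I judged them by eye and from the touch-down heights, not by fitting their positions.
- **Chisel and bottle:** The chisel still lies in its rack and the glue bottle stands.

**What disagreed**
- **Stone, first grasp:** It missed. The fingertips turned out to sit about 25 mm above the reported tool point. I found this by pressing the nearly shut fingers on the stone, which peaked at about 55 N in total at the wrist (47 N downward). I corrected the depth for every later grasp.
- **Cameras:** The two differed by 3–5 mm in places, so I relied on their average and on the force readings at touch-down.

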